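# Draw down the hatch cover of a pug mill

### The job

Close the hatch of the bench pug mill: tighten the four T-handled screws of its cover clockwise, crisscross and a little at a time, so that the cover goes down level on its rubber seal. In the first round give each about an eighth of a turn, starting with two opposite screws and then the other two; in the second round tighten each until it stops turning and feels hand-tight, not forced, with the cover seated flat all round. Leave the bowl, the jar and the wooden rib where they are.

Things in the scene. Friction and masses are not known exactly. Their poses are not given: they have to be found in the camera images.
- seat: fixed 196 mm square aluminium rim of the hatch, sloping 28 degrees down towards the robot. Origin: centre of the seat plane on which the cover comes to rest; z points out of the hatch (up and back to the robot), x up the slope, y to the left. The screws stand at x, y = +-65 mm, axes along z. Nothing hangs above the cover; the mill's teal barrel lies 190 mm behind, its top 177 mm above the table.
- cover: white cover plate 170 x 170 x 10 mm with a round sight glass (84 mm, 6 mm high) in the middle. Origin: centre of its underside; axes as the rim's when level. The springy seal holds it 3.5 mm above the seat plane at the start (about 20 N preload, 25 N more when home); pushed down at a corner it tips.
- screw0: T-handled screw, near left (towards the robot, +y), opposite screw2. Origin: centre of its handle bar. All four alike: black bar 80 mm long (own x), 16 mm wide (own y), 20 mm high (own z, the screw axis, out of the cover); under it a 12 mm stem 18 mm long and a 36 mm flange 6 mm thick, its underside 34 mm from the origin, which presses on the cover.
- screw1: T-handled screw, far left, opposite screw3. Origin: centre of its handle bar. All four alike: clockwise (looking at the cover from outside) tightens; the handle sinks 4 mm per radian along its axis and stays where it is left.
- screw2: T-handled screw, far right, opposite screw0. Origin: centre of its handle bar. All four alike: it turns against about 0.25 N m (under 0.3 felt when holding still) until it is home, where it stops dead within 0.1 rad: a torque of 0.45 to 0.9 N m felt there is hand-tight. From 1 N m the handle's safety clutch slips.
- screw3: T-handled screw, near right, opposite screw1. Origin: centre of its handle bar. All four alike: how far each must turn is unknown and differs, 1.35 to 1.95 rad in all until it stops dead, of which the first 0.1 to 0.7 rad only takes up slack.
- clutch0 (a joint): slip of the safety clutch in the handle of screw0: 0 at the start, grows (rad) only when the handle is forced on clockwise after the screw has stopped
- clutch1 (a joint): slip of the safety clutch in the handle of screw1: 0 at the start, grows (rad) only when the handle is forced on clockwise after the screw has stopped
- clutch2 (a joint): slip of the safety clutch in the handle of screw2: 0 at the start, grows (rad) only when the handle is forced on clockwise after the screw has stopped
- clutch3 (a joint): slip of the safety clutch in the handle of screw3: 0 at the start, grows (rad) only when the handle is forced on clockwise after the screw has stopped
- bowl_mid (a point): terracotta bowl, 120 mm wide, 70 mm high, a bystander; point half-way up on its axis
- jar_mid (a point): blue lidded jar, 76 mm wide, 110 mm high, a bystander; point half-way up on its axis
- rib_mid (a point): wooden shaping rib 100 x 45 x 14 mm lying on the table, a bystander; its centre

How it is judged:
By the outcome, as a careful person would: the job done as asked, in the order asked, and still so for the second after the job is handed in, with the robot touching nothing.
It also fails if it takes over 72 s, if anything falls off the work surface, if the arm or the gripper's body presses on something with over 40 N, if the wrist force passes 120 N, or if a joint passes its speed limit or range.

### The arm

A 6-joint arm with a two-finger parallel gripper is mounted at the origin on the work surface. World frame = base frame: x ahead of the robot, y to its left, z up, the work surface at z = 0. Lengths are in mm, angles in rad, forces in N, time in s.
With the tool pointing down it reaches from about 400 to 925 mm from the base axis. Payload 12.5 kg.
Tool frame: the origin (TCP) lies at the very end of the fingers, on their centre line; the grasp point (between the pads) lies 19 mm behind it; z points along the fingers, y is the direction in which the jaws open and shut (so a half turn about z gives the same grasp; the last joint's range is limited). The gripper opens to 95 mm and grips with 3 to 60 N. Pads are 20 mm wide; open, the fingers measure 119 mm over their backs; the gripper's body (75 mm by 180 mm) begins 59 mm behind the grasp point.
Start: joints at [1.091, 0.491, 1.559, -0, 1.092, -0.106], TCP at [228.207, 581.866, 214.661] pointing down, gripper open.
Joint ranges: [-3.1, 3.1], [-0.84, 2.19], [0.05, 2.79], [-1.13, 4.28], [0.06, 2.93], [-2.69, 2.69]. Speed limits (rad/s): [2.22, 2.22, 2.79, 3.14, 3.14, 3.14].

### API

Orientations are given as [roll, pitch, yaw] about the fixed x, y, z axes, in that order (R = Rz(yaw) Ry(pitch) Rx(roll)).
In Python, from cell import env, read_camera, get_calibration gives the robot as it stands.
- The arm moves only by the tool arm_command, never from a script. Its argument "targets" is a list of rows, each a list of 3 entries, a list of its own where there are three numbers: the turn, a rotation vector about the tool's x, y, z in rad, then the shift along the tool's x, y, z in m, then the closure in counts, from 0 (fully open) to 255 (shut). In form: [[[rx, ry, rz], [tx, ty, tz], fingers], ...]. A call has 1 to 8 rows; each row is the pose to reach, as a shift and turn from the pose commanded when the call began, along the tool's axes at that moment; what a row does not reach only later rows make up. A row lasts 1/10 s, in which the tool goes at most 50 mm and 8.59 degrees, less where a joint would pass 70% of its speed; a pose out of reach is approached as far as the arm can. A call with a gripper value outside its range is refused whole. The fingers move at their own pace and stop on an object; the grip force is fixed at half the most. Time passes only in rows, so rows that repeat a pose let the fingers close. It gives the time, the measured TCP pose, the force and the opening at its end, in the units of the state.
- env.state(): the state, without advancing time (a new reading comes with each control period).
- read_camera(name): name is "scene" or "top"; returns (picture, depth): 420x560x3 uint8, blue, green, red; 420x560 float32, mm along the optical axis (not along the pixel's ray), 0 where there is no reading.
- get_calibration(name): a dict with "vfov" (degrees; the focal length in pixels is half the picture's height over the tangent of half this angle, whatever the lens; pixels are square), "cx", "cy" (the principal point, pixels), "k1" (the pictures are not rectified: a ray, as slopes to the right and down, at radius r is drawn at 1 + k1 r^2 times it, then the intrinsics apply), "world_from_camera" (4x4, takes a point from camera to world coordinates). Camera axes: x right, y down, z forward; pixel columns grow to the right and rows downward; lengths in mm; the calibration is good to about 2 mm. A picture is of the moment at which its call begins. get_calibration takes no time and is no camera call.
- env.job_done(): hands the job in, once; it reports no verdict.
The state is a dict: "t": time; "joints": joint angles; "qvel": joint speeds; "tau": joint torques, N m; "eef_pos": TCP position; "tcp_rot": TCP orientation; "ft_force": force on the tool from outside, world axes, zero at the start; "moment": the same for the moment, N m; "opening": opening from 0.0 (shut) to 1.0 (fully open).
Only numpy, scipy, OpenCV 4.12 (cv2) and the standard library are available. Lean on these libraries where they do the work, as an engineer would, in place of code of your own. Each camera call takes 0.05 s, during which the arm holds its last target.

## Working session

There is one attempt and no reset: what is moved stays moved. The work goes in short steps, Python scripts to look and compute and a tool call to move; the robot and the scene stay as the last step left them, time stands still between calls to the robot, and variables do not carry over. Pictures are saved under pics/ and viewed, and the job is handed in when it is done.

Besides the shell and the picture viewer there is one more tool, called after ">>>" as name([rows], argument=value, ...), one row to a line, values as JSON. arm_command: Moves the arm, as the interface text tells. Its arguments: {"type":"object","properties":{"targets":{"type":"array"}},"required":["targets"]}

```bash
ls; mkdir -p pics; python3 - <<'E'
from cell import env, read_camera, get_calibration
import cv2, numpy as np
print(env.state())
for n in ("scene","top"):
    im,d=read_camera(n); cv2.imwrite(f"pics/{n}0.png",im); np.save(f"pics/{n}0.npy",d); print(n,get_calibration(n), (d>0).mean())
E
```

```text
pics
{'t': 0.0, 'joints': array([ 1.09142072e+00,  4.91552359e-01,  1.55946650e+00,  5.62274026e-07,
        1.09168676e+00, -1.05634181e-01]), 'qvel': array([ 3.90539016e-05,  9.65408456e-04,  1.55136543e-03, -5.54496339e-04,
        2.84034039e-04,  7.98314101e-04]), 'tau': array([ 1.60283664e-03, -6.12644792e+01, -2.58186489e+01,  6.92160660e-02,
        4.81308752e-02, -7.58334886e-05]), 'eef_pos': array([228.07129559, 581.63324661, 214.06034888]), 'tcp_rot': array([-3.14048595e+00, -1.17844040e-04,  2.76785091e+00]), 'ft_force': array([-0.39412665,  0.38187671, -0.33126662]), 'moment': array([0.04766821, 0.01620995, 0.03830402]), 'opening': 0.9983599746202545}
scene {'vfov': 53.17088440307354, 'cx': 274.4273655078045, 'cy': 208.0484362246089, 'k1': -0.008716727934251687, 'world_from_camera': array([[ 6.96361553e-01,  5.99409764e-01, -3.94700547e-01,
         9.42465937e+02],
       [ 7.17666618e-01, -5.86122743e-01,  3.76051533e-01,
        -4.16989587e+02],
       [-5.93400728e-03, -5.45131236e-01, -8.38329722e-01,
         1.08702777e+03],
       [ 0.00000000e+00,  0.00000000e+00,  0.00000000e+00,
         1.00000000e+00]])} 0.9959268707482993
top {'vfov': 55.40107294859486, 'cx': 274.5175634695183, 'cy': 206.1981842327759, 'k1': 0.0007758090925201943, 'world_from_camera': array([[-1.24288068e-02, -9.96590301e-01,  8.15677397e-02,
         4.11345869e+02],
       [-9.99383672e-01,  9.70243429e-03, -3.37363112e-02,
         1.74995043e+01],
       [ 3.28298749e-02, -8.19367693e-02, -9.96096665e-01,
         1.05476165e+03],
       [ 0.00000000e+00,  0.00000000e+00,  0.00000000e+00,
         1.00000000e+00]])} 0.9961649659863946
```

View pics/scene0.png

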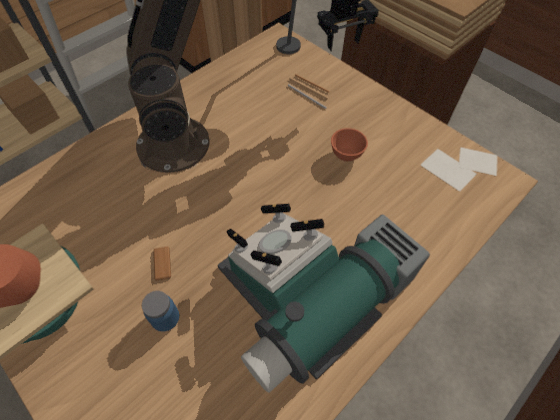

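View pics/top0.png

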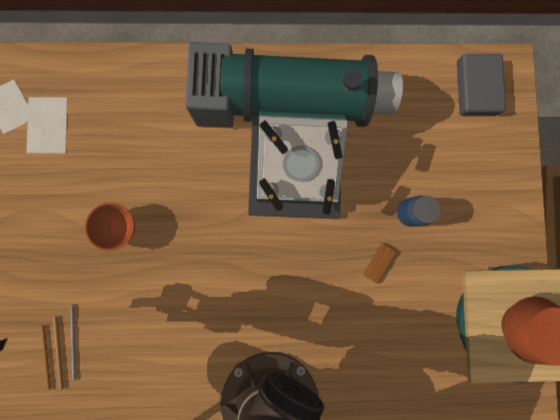

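Both views show the hatch with four black T-bars (top view: near-left ~(271,195), far-left ~(274,137), far-right ~(335,140), near-right ~(329,196)). The bowl is on the left, the jar and rib on the right. I'll enlarge next.

```bash
cat > h.py <<'E'
import numpy as np, cv2
from scipy.spatial.transform import Rotation as Ro
from cell import env, read_camera, get_calibration
def ray(c,uv):
    f=210/np.tan(np.radians(c['vfov']/2)); uv=np.atleast_2d(np.asarray(uv,float))
    K=np.array([[f,0,c['cx']],[0,f,c['cy']],[0,0,1]])
    p=cv2.undistortPoints(uv[:,None],K,np.array([c['k1'],0,0,0,0.]))[:,0]
    return np.c_[p,np.ones(len(p))]
def pix2w(c,uv,z):
    X=ray(c,uv)*np.atleast_1d(z)[:,None]; W=c['world_from_camera']
    return X@W[:3,:3].T+W[:3,3]
def w2pix(c,P):
    W=c['world_from_camera']; X=(np.atleast_2d(P)-W[:3,3])@W[:3,:3]
    f=210/np.tan(np.radians(c['vfov']/2)); s=X[:,:2]/X[:,2:]; s=s*(1+c['k1']*(s**2).sum(1))[:,None]
    return s*f+[c['cx'],c['cy']]
def tri(uvs):
    A=np.zeros((3,3));b=np.zeros(3)
    for n,uv in uvs:
        c=get_calibration(n);W=c['world_from_camera'];d=W[:3,:3]@ray(c,uv)[0];d/=np.linalg.norm(d)
        M=np.eye(3)-np.outer(d,d);A+=M;b+=M@W[:3,3]
    return np.linalg.solve(A,b)
def crop(im,x0,y0,w,h,s,fn):
    cv2.imwrite(fn,cv2.resize(im[y0:y0+h,x0:x0+w],None,fx=s,fy=s,interpolation=cv2.INTER_CUBIC))
E
python3 - <<'E'
from h import *
crop(cv2.imread('pics/scene0.png'),215,190,130,90,6,'pics/s0c.png')
crop(cv2.imread('pics/top0.png'),240,105,120,120,5,'pics/t0c.png')
c=get_calibration('top');d=np.load('pics/top0.npy')
vs,us=np.mgrid[105:225,240:360]
z=d[105:225,240:360].ravel();P=pix2w(c,np.c_[us.ravel(),vs.ravel()],z)
im=cv2.imread('pics/top0.png')[105:225,240:360].reshape(-1,3).astype(int)
# cover plane: white pixels
w=(im.min(1)>140)
Q=P[w];print(len(Q))
for i in range(10):
    m=Q.mean(0);n=np.linalg.svd(Q-m)[2][2];n*=np.sign(n[2]);r=(Q-m)@n;Q=Q[abs(r)<max(3,2*r.std())*1]
print(m,n,r.std(),np.degrees(np.arccos(n[2])),np.degrees(np.arctan2(n[1],n[0])))
h=(P-m)@n
k=(im.max(1)<70)&(h>15)&(h<60)
lab=cv2.connectedComponents((k.reshape(120,120)).astype(np.uint8))[1].ravel()
for l in range(1,lab.max()+1):
    s=lab==l
    if s.sum()>30: print(l,s.sum(),P[s].mean(0),np.median(h[s]),h[s].std(), us.ravel()[s].mean(),vs.ravel()[s].mean())
E
```

```text
2251
[586.01731916 -74.55919888 164.13776835] [-0.46874232  0.02308497  0.88303325] 1.3110658889754456 27.98954420402887 177.18053321708035
1 263 [624.91623022  -9.46030441 233.20310468] 45.230847190976135 3.527772604626495 273.1749049429658 136.4296577946768
2 268 [ 618.28233269 -138.36885083  233.00047088] 44.76189266707406 2.643091100960677 334.55223880597015 139.27985074626866
3 246 [508.93864777  -5.2521293  171.95428489] 45.78876716756949 4.0494575229658984 271.1056910569106 194.79674796747966
4 255 [ 503.99227729 -132.90896053  170.3622938 ] 43.703383762189816 4.002854195319576 328.30980392156863 196.54901960784315
```

```bash
nproc; python3 -c "
import cv2,numpy as np
print([ (k,v.shape) for k,v in [('a',cv2.imread('pics/s0c.png')),('b',cv2.imread('pics/t0c.png'))]])"
```

```text
4
[('a', (540, 780, 3)), ('b', (600, 600, 3))]
```

View pics/s0c.png

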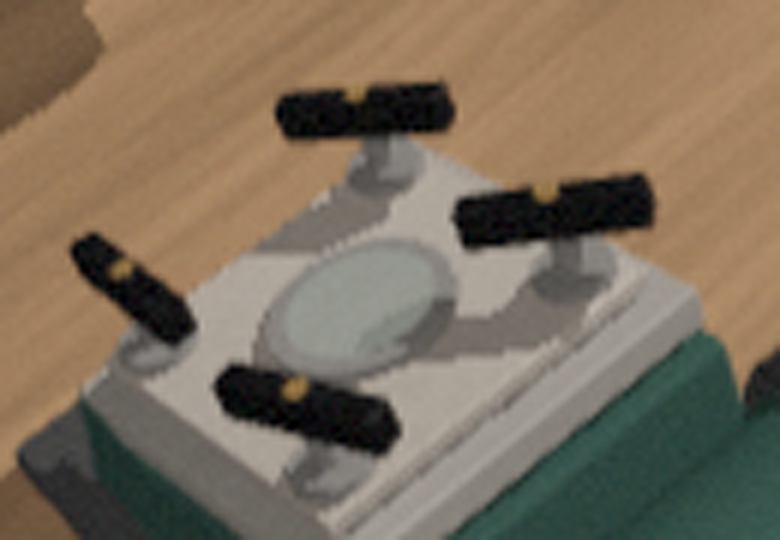

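View pics/t0c.png

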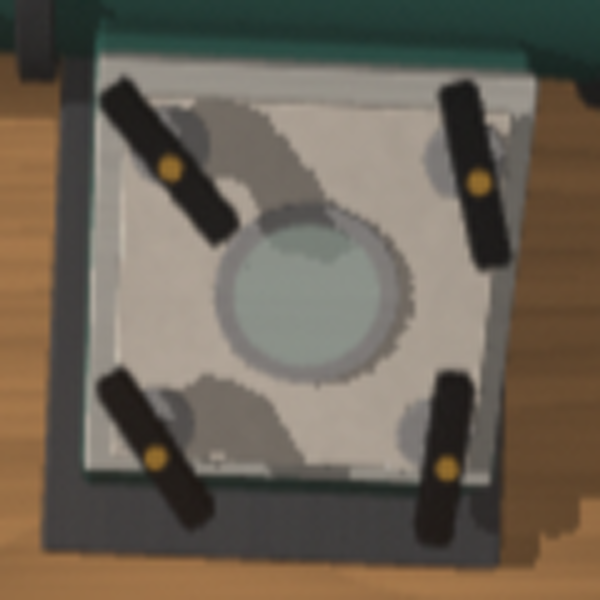

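Crops show a yellow dot at each bar's top centre. Top crop: screw1 (170,167), screw2 (479,182), screw0 (155,458), screw3 (447,468). Scene crop: screw1 (545,190), screw2 (296,387), screw0 (355,93), screw3 (122,268).

```bash
python3 - <<'E'
from h import *
T={0:(155,458),1:(170,167),2:(479,182),3:(447,468)}
S={0:(355,93),1:(545,190),2:(296,387),3:(122,268)}
t=lambda p:((p[0]+.5)/5-.5+240,(p[1]+.5)/5-.5+105)
s=lambda p:((p[0]+.5)/6-.5+215,(p[1]+.5)/6-.5+190)
P=np.array([tri([('top',t(T[i])),('scene',s(S[i]))]) for i in range(4)])
for i in range(4): print(i,P[i].round(1), (w2pix(get_calibration('top'),P[i])[0]-t(T[i])).round(2))
m=P.mean(0);print('m',m)
for a,b in((0,1),(1,2),(2,3),(3,0),(0,2),(1,3)): print(a,b,np.linalg.norm(P[a]-P[b]))
n=np.linalg.svd(P-m)[2][2];n*=np.sign(n[2]);print(n,np.degrees(np.arccos(n[2])),(P-m)@n)
# rigid fit with model, screws at +-65
M=np.array([[-65,65,0],[65,65,0],[65,-65,0],[-65,-65,0.]])
R,_=Ro.align_vectors(P-m,M);print(R.as_matrix(), (P-m-R.apply(M)).round(1))
# bars orientation from depth/black mask
c=get_calibration('top');im=cv2.imread('pics/top0.png').max(2)
Rm=R.as_matrix()
for i in range(4):
    u,v=np.round(t(T[i])).astype(int)
    vs,us=np.mgrid[v-22:v+23,u-22:u+23]
    g=cv2.imread('pics/top0.png')[v-22:v+23,u-22:u+23].max(2)<60
    lab=cv2.connectedComponents(g.astype(np.uint8))[1]
    ids,cn=np.unique(lab[18:27,18:27][g[18:27,18:27]],return_counts=True);g=lab==ids[cn.argmax()]
    uv=np.c_[us[g],vs[g]].astype(float)
    r=ray(c,uv)@c['world_from_camera'][:3,:3].T;o=c['world_from_camera'][:3,3]
    k=((P[i]-o)@Rm[:,2])/(r@Rm[:,2]);X=(o+k[:,None]*r-m)@Rm
    q=X[:,:2];d=np.linalg.svd(q-q.mean(0))[2][0];d*=np.sign(d[0])
    pr=(q-q.mean(0))@d;pp=(q-q.mean(0))@[-d[1],d[0]]
    print(i,'n',g.sum(),'cent',q.mean(0).round(1),'ang deg from seat x',np.degrees(np.arctan2(d[1],d[0])).round(1),'len',np.ptp(pr).round(1),np.ptp(pp).round(1))
E
```

```text
0 [505.7  -3.6 176.4] [-0.11 -0.09]
1 [620.6  -9.9 238.1] [-0.07 -0.06]
2 [ 614.2 -139.1  236.6] [-0.14 -0.11]
3 [ 500.2 -133.2  175.8] [-0.15 -0.12]
m [560.17878758 -71.42838144 206.72169261]
0 1 130.53976094207638
1 2 129.34866076173893
2 3 129.2863842802815
3 0 129.64532965318259
0 2 183.6539465427802
1 3 183.20487214299757
[-0.47109328  0.014385    0.88196609] 28.119550700528883 [-0.09010469  0.09031021 -0.09118423  0.09097871]
[[ 0.88083366  0.04699672 -0.47108743]
 [-0.04560141  0.99885616  0.01438312]
 [ 0.47122455  0.00881312  0.88196925]] [[-0.3 -0.1 -0.2]
 [ 0.1 -0.4  0.2]
 [-0.2  0.3 -0.2]
 [ 0.4  0.2  0.3]]
0 n 324 cent [-66.6  60.7] ang deg from seat x 42.6 len 87.2 61.2
1 n 246 cent [68.6 65.5] ang deg from seat x 41.3 len 78.0 16.5
2 n 253 cent [ 67.9 -63. ] ang deg from seat x 18.0 len 80.0 16.0
3 n 372 cent [-68.5 -62.6] ang deg from seat x -0.7 len 81.9 74.4
```

```bash
cat >> h.py <<'E'
DOT=np.array([[505.7,-3.6,176.4],[620.6,-9.9,238.1],[614.2,-139.1,236.6],[500.2,-133.2,175.8]])
SM=np.array([[ 0.88083366,0.04699672,-0.47108743],[-0.04560141,0.99885616,0.01438312],[0.47122455,0.00881312,0.88196925]])
CM=DOT.mean(0)
E
python3 - <<'E'
from h import *
from scipy.optimize import minimize
def bars(name,fn):
    c=get_calibration(name);im=cv2.imread(fn).max(2).astype(np.float32)
    for i in range(4):
        best=[]
        def cost(p):
            x,y,a=p;ca,sa=np.cos(a),np.sin(a)
            # contrast inside/outside of top face edges
            o=0
            for L,W,s in((38,6,1),):
                g=np.stack(np.meshgrid(np.linspace(-38,38,39),[-6,-3,0,3,6]),-1).reshape(-1,2)
                h=np.stack(np.meshgrid(np.linspace(-36,36,37),[-11,11]),-1).reshape(-1,2)
            e=np.array([[-43,0],[43,0],[-43,5],[43,5],[43,-5],[-43,-5]])
            def samp(q):
                X=DOT[i]+(q[:,[0]]*ca-q[:,[1]]*sa+x)*SM[:,0]+(q[:,[0]]*sa+q[:,[1]]*ca+y)*SM[:,1]
                uv=w2pix(c,X).astype(np.float32)
                return np.minimum(cv2.remap(im,uv[:,0].copy(),uv[:,1].copy(),cv2.INTER_LINEAR).ravel(),80)
            return samp(g).mean()-0.4*samp(h).mean()-0.1*samp(e).mean()
        for a0 in np.radians(np.arange(-90,90,10)):
            r=minimize(cost,[0,0,a0],method='Nelder-Mead',options=dict(initial_simplex=[[0,0,a0],[4,0,a0],[0,4,a0],[0,0,a0+.15]]));best.append((r.fun,*r.x))
        b=min(best);print(name,i,b[0],np.round(b[1:3],1),np.degrees(b[3]).round(1))
bars('top','pics/top0.png');bars('scene','pics/scene0.png')
t=lambda p:((p[0]+.5)/5-.5+240,(p[1]+.5)/5-.5+105)
c=get_calibration('top');o=c['world_from_camera'][:3,3]
for i,(a,b) in enumerate([((113,380),(200,520)),((114,90),(226,232)),((459,90),(496,258)),((455,380),(433,537))]):
    X=[]
    for p in(a,b):
        r=(ray(c,t(p))@c['world_from_camera'][:3,:3].T)[0];X.append(o+r*((DOT[i]-o)@SM[:,2])/(r@SM[:,2]))
    d=(np.array(X[0])-X[1])@SM;print(i,np.linalg.norm(d),np.degrees(np.arctan2(d[1],d[0])))
E
```

```text
top 0 4.607532024383545 [ 3.2 -1.4] 33.7
top 1 0.2266864776611328 [ 1.7 -0.2] 41.3
top 2 -2.0398025512695312 [2.2 1.2] 18.2
top 3 3.692772388458252 [1.9 1.7] -1.9
scene 0 -9.608724594116211 [20.9 -9.9] 31.9
scene 1 -9.571067810058594 [ 18.3 -10.5] 39.9
scene 2 -10.717707633972168 [17.1 -7.2] 17.5
scene 3 -10.687640190124512 [21.6 -6. ] -182.0
0 76.89520025190055 32.60454594481564
1 75.9004681394193 40.62735024088278
2 74.14531185186085 18.380794709180172
3 75.19741195895803 -1.5143778904480998
```

```bash
cat >> h.py <<'E'
ANG=np.radians([33+180,41+180,18.2+180,-1.7+180])
def Tm():
    s=env.state();return np.array(s['eef_pos']),Ro.from_euler('xyz',s['tcp_rot']).as_matrix(),s
def target(i,up,phi=None,sink=0):
    phi=ANG[i] if phi is None else phi
    x=np.cos(phi)*SM[:,0]+np.sin(phi)*SM[:,1];z=-SM[:,2]
    R=np.c_[x,np.cross(z,x),z]
    return DOT[i]-SM[:,2]*(29+sink-up),R
def rel(tg):
    p,R,s=Tm();return (Ro.from_matrix(R.T@tg[1]).as_rotvec().round(3).tolist(),(R.T@(tg[0]-p)/1000).round(4).tolist())
def rep():
    p,R,s=Tm()
    x=SM.T@R[:,0];loc=SM.T@(p-CM)
    print('t %.2f'%s['t'],'p',p.round(1),'seat xy h',loc.round(1),'phi %.2f deg'%(np.degrees(np.arctan2(x[1],x[0]))%360),'tilt err',(SM.T@R[:,2]).round(3)[:2],'j',s['joints'].round(2),'F_tool',(R.T@s['ft_force']).round(1),'M_tool',(R.T@s['moment']).round(2),'op %.3f'%s['opening'])
E
python3 -c "
from h import *
rep()
for i in range(4): print(i,rel(target(i,100)),target(i,0)[0])
c=get_calibration('top')"
```

```text
t 0.10 p [228.1 581.7 214.1] seat xy h [-318.8  636.8  172.4] phi 159.01 deg tilt err [-0.472 -0.01 ] j [ 1.09  0.49  1.56  0.    1.09 -0.11] F_tool [-0.2 -0.2 -0.2] M_tool [0.02 0.03 0.04] op 1.004
0 ([0.053, -0.505, -0.882], [-0.4407, -0.4547, -0.0245]) [519.36153547  -4.01711048 150.82289175]
1 ([0.089, -0.506, -1.018], [-0.5499, -0.4187, -0.0863]) [634.26153547 -10.31711048 212.52289175]
2 ([-0.012, -0.499, -0.629], [-0.5911, -0.5413, -0.0846]) [ 627.86153547 -139.51711048  211.02289175]
3 ([-0.097, -0.483, -0.289], [-0.4829, -0.5774, -0.0238]) [ 513.86153547 -133.61711048  150.22289175]
```

>>> arm_command([
  [[0.053,-0.505,-0.882],[-0.44,-0.454,-0.06],0],
  [[0.053,-0.505,-0.882],[-0.44,-0.454,-0.06],0],
  [[0.053,-0.505,-0.882],[-0.44,-0.454,-0.06],0],
  [[0.053,-0.505,-0.882],[-0.44,-0.454,-0.06],0],
  [[0.053,-0.505,-0.882],[-0.44,-0.454,-0.06],0],
  [[0.053,-0.505,-0.882],[-0.44,-0.454,-0.06],0],
  [[0.053,-0.505,-0.882],[-0.44,-0.454,-0.06],0],
  [[0.053,-0.505,-0.882],[-0.44,-0.454,-0.06],0],
])

```text
t: 0.9
eef_pos: [380.8, 212.6, 252.2]
tcp_rot: [-2.864, 0.412, -2.551]
ft_force: [0.6, 0.2, -0.3]
opening: 0.998
```

```bash
python3 -c "
from h import *
rep(); print(rel(target(0,80)))"
```

```text
t 0.90 p [380.8 212.6 252.2] seat xy h [-149.6  275.7  128.7] phi 213.31 deg tilt err [0.002 0.002] j [ 0.51  0.05  2.19 -0.51  0.52 -1.2 ] F_tool [-0.4 -0.   0.6] M_tool [-0.25  0.2   0.03] op 0.998
([0.0, 0.002, 0.005], [0.0455, -0.2224, 0.0776])
```

>>> arm_command([
  [[0,0.002,0.005],[0.0455,-0.2224,0.077],0],
  [[0,0.002,0.005],[0.0455,-0.2224,0.077],0],
  [[0,0.002,0.005],[0.0455,-0.2224,0.077],0],
  [[0,0.002,0.005],[0.0455,-0.2224,0.077],0],
  [[0,0.002,0.005],[0.0455,-0.2224,0.077],0],
  [[0,0.002,0.005],[0.0455,-0.2224,0.077],0],
  [[0,0.002,0.005],[0.0455,-0.2224,0.077],0],
  [[0,0.002,0.005],[0.0455,-0.2224,0.077],0],
])

```text
t: 1.7
eef_pos: [481.0, -2.0, 221.1]
tcp_rot: [-2.871, 0.411, -2.566]
ft_force: [-0.5, -0.5, -0.3]
opening: 1.0
```

```bash
python3 -c "
from h import *
rep(); print(rel(target(0,0)))
for n in ('scene','top'):
    im,d=read_camera(n);cv2.imwrite(f'pics/{n}1.png',im)
crop(cv2.imread('pics/scene1.png'),180,110,190,140,4,'pics/s1c.png')
crop(cv2.imread('pics/top1.png'),200,90,190,150,4,'pics/t1c.png')
"
```

```text
t 1.70 p [481.   -2.  221.1] seat xy h [-66.1  65.8  51. ] phi 212.57 deg tilt err [-0.003 -0.001] j [-0.18  0.14  2.2   0.22  0.33 -2.46] F_tool [ 0.7 -0.2  0. ] M_tool [-0.19  0.27  0.06] op 1.000
([0.001, -0.002, -0.008], [-0.0004, -0.0012, 0.0801])
```

View pics/s1c.png

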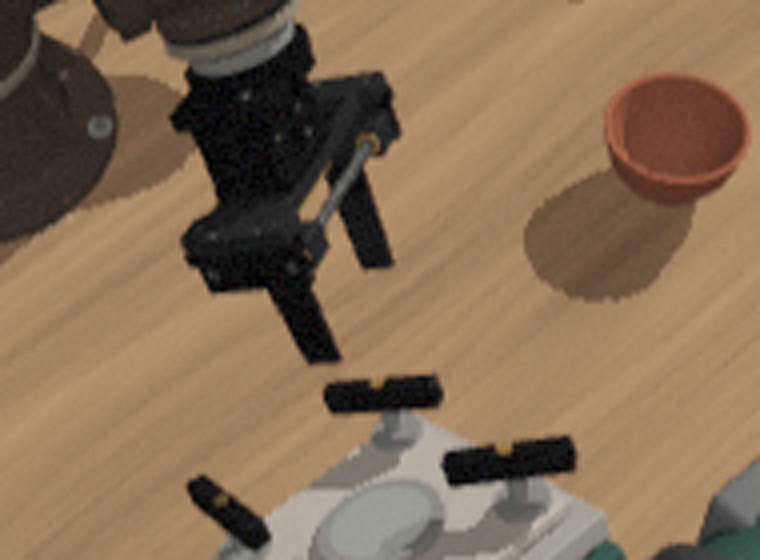

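View pics/t1c.png

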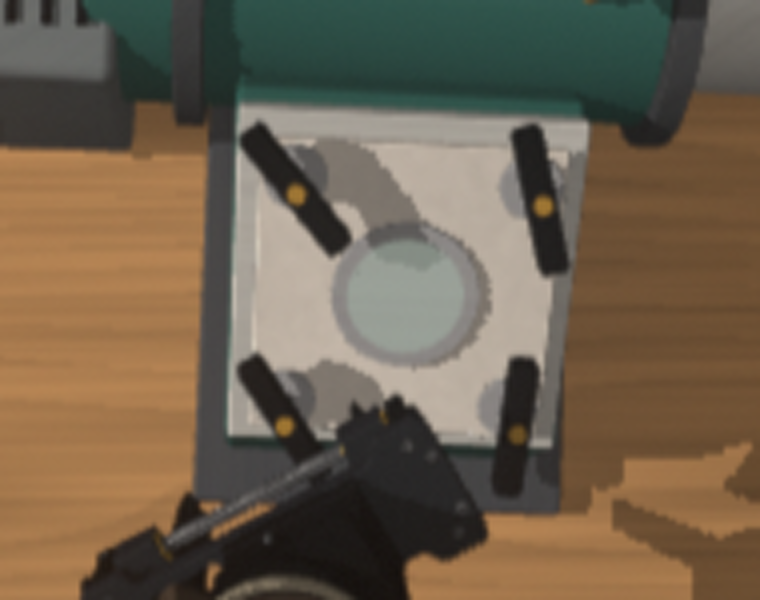

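Scene view: the gripper hovers over screw0, fingers straddling the bar, and nothing is in the way. The alignment numbers agree, so I'm descending.

>>> arm_command([
  [[0,-0.002,-0.008],[-0.0004,-0.0012,0.03],0],
  [[0,-0.002,-0.008],[-0.0004,-0.0012,0.055],0],
  [[0,-0.002,-0.008],[-0.0004,-0.0012,0.07],0],
  [[0,-0.002,-0.008],[-0.0004,-0.0012,0.08],0],
  [[0,-0.002,-0.008],[-0.0004,-0.0012,0.08],0],
])

```text
t: 2.3
eef_pos: [520.3, -1.0, 152.0]
tcp_rot: [-2.865, 0.407, -2.552]
ft_force: [-0.4, 0.6, -0.1]
opening: 0.998
```

```bash
python3 -c "
from h import *
rep(); print(rel(target(0,0)))
for n in ('scene','top'):
    im,d=read_camera(n);cv2.imwrite(f'pics/{n}2.png',im)
crop(cv2.imread('pics/scene2.png'),210,160,140,100,5,'pics/s2c.png')
"
```

```text
t 2.30 p [520.3  -1.  152. ] seat xy h [-64.1  68.  -28.4] phi 213.32 deg tilt err [-0.003 -0.001] j [-0.16  0.32  2.21  0.44  0.14 -2.68] F_tool [ 0.1  0.7 -0.1] M_tool [-0.2   0.23  0.02] op 0.998
([0.001, -0.003, 0.006], [0.0027, -0.0018, 0.0007])
```

View pics/s2c.png

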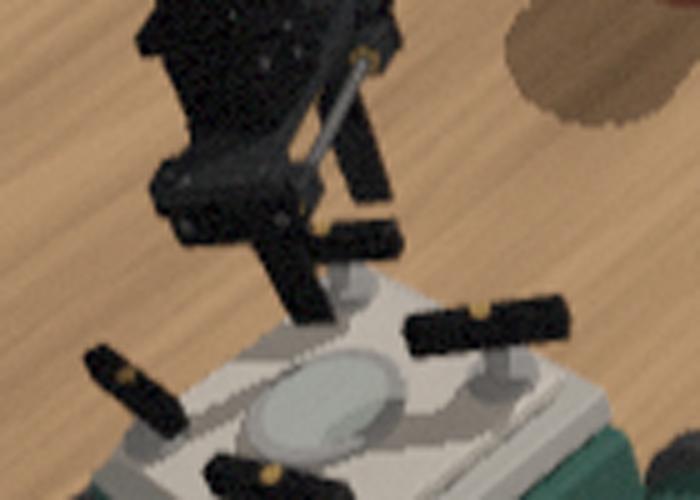

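>>> arm_command([
  [[0.001,-0.003,0.012],[0.0027,-0.0018,0],0],
  [[0.001,-0.003,0.012],[0.0027,-0.0018,0],0],
])

```text
t: 2.6
eef_pos: [519.4, -4.2, 153.8]
tcp_rot: [-2.867, 0.413, -2.568]
ft_force: [-0.6, 0.1, -0.9]
opening: 1.0
```

```bash
python3 -c "
from h import *
rep(); print(rel(target(0,0)))
"
```

```text
t 2.60 p [519.4  -4.2 153.8] seat xy h [-63.9  64.8 -26.5] phi 212.43 deg tilt err [ 0.001 -0.004] j [-0.17  0.32  2.21  0.45  0.14 -2.68] F_tool [0.8 0.6 0.5] M_tool [-0.19  0.2   0.05] op 1.000
([-0.004, -0.001, -0.01], [0.0011, 0.0009, 0.0026])
```

>>> arm_command([
  [[0,0,0],[0,0,0],0],
])

```text
t: 2.7
eef_pos: [519.5, -4.3, 153.5]
tcp_rot: [-2.867, 0.413, -2.568]
ft_force: [-0.9, -0.1, -1.0]
opening: 1.001
```

```bash
python3 -c "
from h import *
rep(); print(rel(target(0,0)),env.state()['joints'],env.state()['qvel'])
"
```

```text
t 2.70 p [519.5  -4.3 153.5] seat xy h [-64.   64.7 -26.8] phi 212.44 deg tilt err [ 0.001 -0.004] j [-0.17  0.32  2.21  0.45  0.14 -2.68] F_tool [1.2 0.6 0.5] M_tool [-0.25  0.22  0.08] op 1.001
([-0.003, -0.002, -0.01], [0.001, 0.0009, 0.0023]) [-0.16758005  0.31892847  2.20817555  0.44905691  0.14048327 -2.68450462] [ 0.00174008  0.00647805 -0.00106732  0.00136455 -0.00119575 -0.00186063]
```

>>> arm_command([
  [[0,0,0],[0,0,0.001],255],
  [[0,0,0],[0,0,0.001],255],
  [[0,0,0],[0,0,0.001],255],
  [[0,0,0],[0,0,0.001],255],
  [[0,0,0],[0,0,0.001],255],
  [[0,0,0],[0,0,0.001],255],
  [[0,0,0],[0,0,0.001],255],
])

```text
t: 3.4
eef_pos: [520.1, -4.1, 152.2]
tcp_rot: [-2.868, 0.412, -2.568]
ft_force: [-0.2, 0.6, 0.1]
opening: 0.47
```

```bash
python3 -c "
from h import *
rep(); print(rel(target(0,0)))
"
```

```text
t 3.40 p [520.1  -4.1 152.2] seat xy h [-64.1  64.9 -28.2] phi 212.44 deg tilt err [-0.001 -0.004] j [-0.17  0.32  2.21  0.45  0.14 -2.68] F_tool [-0.2  0.6 -0.1] M_tool [-0.24  0.29  0.06] op 0.470
([-0.003, -0.003, -0.01], [0.0011, 0.0007, 0.0009])
```

>>> arm_command([
  [[0,0,0],[0,0,0],255],
  [[0,0,0],[0,0,0],255],
  [[0,0,0],[0,0,0],255],
  [[0,0,0],[0,0,0],255],
  [[0,0,0],[0,0,0],255],
  [[0,0,0],[0,0,0],255],
])

```text
t: 4.0
eef_pos: [520.3, -4.4, 152.3]
tcp_rot: [-2.867, 0.412, -2.568]
ft_force: [0.3, -3.7, -0.9]
opening: 0.168
```

```bash
python3 -c "
from h import *
rep(); print(rel(target(0,0)))
"
```

```text
t 4.00 p [520.3  -4.4 152.3] seat xy h [-63.9  64.7 -28.2] phi 212.44 deg tilt err [-0.    -0.004] j [-0.17  0.32  2.21  0.45  0.14 -2.68] F_tool [ 2.  -3.1  0.9] M_tool [ 0.55  0.6  -0.21] op 0.168
([-0.004, -0.002, -0.01], [0.0011, 0.001, 0.0009])
```

>>> arm_command([
  [[0,0,0.06],[0,0,0.0002],255],
  [[0,0,0.17],[0,0,0.0007],255],
  [[0,0,0.29],[0,0,0.0012],255],
  [[0,0,0.41],[0,0,0.0016],255],
  [[0,0,0.53],[0,0,0.0021],255],
  [[0,0,0.65],[0,0,0.0026],255],
  [[0,0,0.75],[0,0,0.003],255],
  [[0,0,0.785],[0,0,0.0031],255],
])

```text
t: 4.8
eef_pos: [522.1, -6.1, 149.7]
tcp_rot: [3.02, 0.479, 2.837]
ft_force: [-3.8, -24.4, -0.7]
opening: 0.167
```

>>> arm_command([
  [[0,0,0],[0,0,0],255],
  [[0,0,0],[0,0,0],255],
])

```text
t: 5.0
eef_pos: [522.1, -6.1, 149.7]
tcp_rot: [3.022, 0.479, 2.841]
ft_force: [-2.6, -24.1, -1.9]
opening: 0.167
```

```bash
python3 -c "
from h import *
rep(); print(rel(target(0,0)))
"
```

```text
t 5.00 p [522.1  -6.1 149.7] seat xy h [-63.4  62.9 -31.4] phi 167.37 deg tilt err [ 0.002 -0.007] j [-0.17  0.33  2.21  0.47  0.13 -1.92] F_tool [ -3.3 -24.    1. ] M_tool [ 4.26 -0.23 -0.28] op 0.167
([-0.007, 0.001, -0.796], [0.0024, 0.0015, -0.0023])
```

>>> arm_command([
  [[0,0,0],[0,0,0],100],
  [[0,0,0],[0,0,0],100],
  [[0,0,0],[0,0,0],100],
  [[0,0,0],[0,0,-0.03],100],
  [[0,0,0],[0,0,-0.07],100],
  [[0,0,0],[0,0,-0.07],100],
])

```text
t: 5.6
eef_pos: [488.0, -2.5, 214.6]
tcp_rot: [3.02, 0.481, 2.843]
ft_force: [0.4, -0.3, -0.5]
opening: 0.589
```

```bash
python3 -c "
from h import *
rep(); print(rel(target(2,40)))
"
```

```text
t 5.60 p [488.   -2.5 214.6] seat xy h [-63.   65.5  41.9] phi 167.51 deg tilt err [ 0.004 -0.004] j [-0.18  0.16  2.2   0.22  0.3  -1.68] F_tool [-0.2 -0.3  0.6] M_tool [ 0.08  0.27 -0.01] op 0.589
([-0.004, 0.004, -0.536], [-0.1527, -0.0995, 0.0321])
```

>>> arm_command([
  [[-0.004,0.004,-0.536],[-0.1527,-0.0995,0],100],
  [[-0.004,0.004,-0.536],[-0.1527,-0.0995,0],100],
  [[-0.004,0.004,-0.536],[-0.1527,-0.0995,0],100],
  [[-0.004,0.004,-0.536],[-0.1527,-0.0995,0],100],
  [[-0.004,0.004,-0.536],[-0.1527,-0.0995,0],100],
  [[-0.004,0.004,-0.536],[-0.1527,-0.0995,0.025],100],
  [[-0.004,0.004,-0.536],[-0.1527,-0.0995,0.032],100],
  [[-0.004,0.004,-0.536],[-0.1527,-0.0995,0.032],100],
])

```text
t: 6.4
eef_pos: [609.2, -138.6, 240.5]
tcp_rot: [-2.99, 0.461, -2.838]
ft_force: [-0.6, 0.1, -0.6]
opening: 0.61
```

```bash
python3 -c "
from h import *
rep(); print(rel(target(2,0)))
"
```

```text
t 6.40 p [ 609.2 -138.6  240.5] seat xy h [ 62.1 -64.4   5.7] phi 198.14 deg tilt err [-0.008  0.002] j [-0.4   0.32  1.86  0.35  0.53 -2.51] F_tool [0.8 0.3 0.2] M_tool [-0.12  0.28  0.05] op 0.610
([0.004, -0.007, -0.001], [-0.0026, -0.0013, 0.0348])
```

>>> arm_command([
  [[0.004,-0.007,0],[-0.0026,-0.0013,0.015],100],
  [[0.004,-0.007,0],[-0.0026,-0.0013,0.03],100],
  [[0.004,-0.007,0],[-0.0026,-0.0013,0.035],100],
  [[0.004,-0.007,0],[-0.0026,-0.0013,0.035],100],
])

```text
t: 6.8
eef_pos: [628.3, -140.1, 211.9]
tcp_rot: [-2.984, 0.469, -2.836]
ft_force: [0.1, -0.5, -0.4]
opening: 0.61
```

```bash
python3 -c "
from h import *
rep(); print(rel(target(2,0)))
im,d=read_camera('scene');cv2.imwrite('pics/s3.png',im);crop(im,210,160,140,120,5,'pics/s3c.png')
"
```

```text
t 6.80 p [ 628.3 -140.1  211.9] seat xy h [ 65.6 -65.3 -28.5] phi 198.17 deg tilt err [ 0.002 -0.001] j [-0.39  0.38  1.86  0.38  0.46 -2.54] F_tool [ 0.2 -0.5  0.5] M_tool [-0.15  0.2   0.06] op 0.610
([-0.001, 0.001, -0.0], [0.0006, 0.0007, 0.0006])
```

View pics/s3c.png

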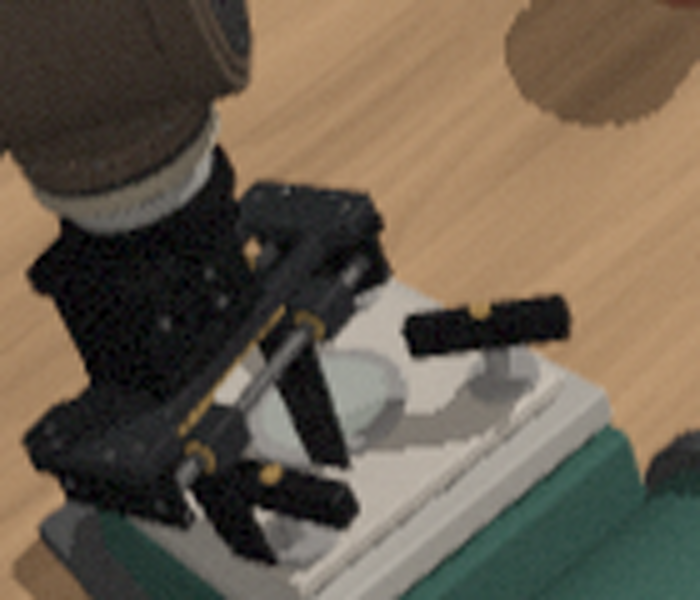

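The fingers straddle screw2's bar (dot near crop (272,473)), so I'm closing on it.

>>> arm_command([
  [[0,0,0],[0.0006,0.0007,0],255],
  [[0,0,0],[0.0006,0.0007,0],255],
  [[0,0,0],[0.0006,0.0007,0],255],
  [[0,0,0],[0.0006,0.0007,0],255],
  [[0,0,0],[0.0006,0.0007,0],255],
  [[0,0,0],[0.0006,0.0007,0],255],
  [[0,0,0],[0.0006,0.0007,0],255],
  [[0,0,0],[0.0006,0.0007,0],255],
])

```text
t: 7.65
eef_pos: [628.1, -141.0, 212.6]
tcp_rot: [-2.981, 0.471, -2.837]
ft_force: [-0.2, -5.9, -1.4]
opening: 0.17
```

```bash
python3 -c "
from h import *
rep()
"
```

```text
t 7.65 p [ 628.1 -141.   212.6] seat xy h [ 65.8 -66.2 -27.8] phi 198.12 deg tilt err [ 0.005 -0.003] j [-0.39  0.38  1.86  0.38  0.46 -2.54] F_tool [ 2.3 -5.5  1.2] M_tool [0.94 0.58 0.27] op 0.170
```

>>> arm_command([
  [[0,0,0.06],[0,-0.0003,0.0002],255],
  [[0,0,0.17],[0,-0.0003,0.0007],255],
  [[0,0,0.29],[0,-0.0003,0.0012],255],
  [[0,0,0.41],[0,-0.0003,0.0016],255],
  [[0,0,0.53],[0,-0.0003,0.0021],255],
  [[0,0,0.65],[0,-0.0003,0.0026],255],
  [[0,0,0.75],[0,-0.0003,0.003],255],
  [[0,0,0.785],[0,-0.0003,0.0031],255],
])

```text
t: 8.45
eef_pos: [629.4, -142.3, 210.0]
tcp_rot: [2.897, 0.435, 2.566]
ft_force: [-4.5, -13.6, 0.6]
opening: 0.165
```

>>> arm_command([
  [[0,0,0],[0,0,0],255],
  [[0,0,0],[0,0,0],255],
])

```text
t: 8.65
eef_pos: [629.4, -142.3, 210.0]
tcp_rot: [2.898, 0.436, 2.569]
ft_force: [-3.9, -13.8, 0.9]
opening: 0.166
```

```bash
python3 -c "
from h import *
rep()
"
```

```text
t 8.65 p [ 629.4 -142.3  210. ] seat xy h [ 65.7 -67.5 -30.7] phi 153.20 deg tilt err [ 0.005 -0.005] j [-0.39  0.39  1.86  0.38  0.45 -1.76] F_tool [ -4.1 -13.6  -2.4] M_tool [ 2.59 -0.33 -0.2 ] op 0.166
```

>>> arm_command([
  [[0,0,0],[0,0,0],100],
  [[0,0,0],[0,0,0],100],
  [[0,0,0],[0,0,0],100],
  [[0,0,0],[0,0,-0.03],100],
  [[0,0,0],[0,0,-0.07],100],
  [[0,0,0],[0,0,-0.07],100],
])

```text
t: 9.25
eef_pos: [596.0, -139.2, 275.5]
tcp_rot: [2.895, 0.439, 2.57]
ft_force: [0.2, -0.8, 0.9]
opening: 0.589
```

```bash
cat >> h.py <<'E'
DOT=DOT+SM@np.array([-1,-1.7,0.])
E
python3 -c "
from h import *
rep(); print(rel(target(1,70,np.radians(41))))
"
```

```text
t 9.25 p [ 596.  -139.2  275.5] seat xy h [ 67.1 -65.3  42.8] phi 153.25 deg tilt err [ 0.009 -0.003] j [-0.42  0.26  1.85  0.33  0.58 -1.7 ] F_tool [-0.9 -0.4 -0.7] M_tool [0.14 0.21 0.03] op 0.589
([0.01, 0.005, 1.959], [0.0603, 0.1132, 0.0013])
```

>>> arm_command([
  [[0.01,0.005,1.959],[0.0603,0.1132,0],100],
  [[0.01,0.005,1.959],[0.0603,0.1132,0],100],
  [[0.01,0.005,1.959],[0.0603,0.1132,0],100],
  [[0.01,0.005,1.959],[0.0603,0.1132,0],100],
  [[0.01,0.005,1.959],[0.0603,0.1132,0],100],
  [[0.01,0.005,1.959],[0.0603,0.1132,0],100],
  [[0.01,0.005,1.959],[0.0603,0.1132,0],100],
  [[0.01,0.005,1.959],[0.0603,0.1132,0],100],
])

```text
t: 10.05
eef_pos: [599.9, -10.4, 270.1]
tcp_rot: [2.656, 0.008, 1.553]
ft_force: [-0.4, 0.5, -0.0]
opening: 0.607
```

```bash
python3 -c "
from h import *
rep(); print(rel(target(1,40,np.radians(41))))
"
```

```text
t 10.05 p [599.9 -10.4 270.1] seat xy h [62.1 63.4 38.1] phi 91.91 deg tilt err [-0.005 -0.001] j [-0.15  0.25  1.89  0.11  0.53 -0.22] F_tool [ 0.5 -0.4 -0.2] M_tool [ 0.34 -0.09 -0.01] op 0.607
([-0.004, 0.003, 0.889], [-0.0005, 0.0022, 0.027])
```

>>> arm_command([
  [[-0.004,0.003,0.889],[-0.0005,0.0022,0],100],
  [[-0.004,0.003,0.889],[-0.0005,0.0022,0],100],
  [[-0.004,0.003,0.889],[-0.0005,0.0022,0],100],
  [[-0.004,0.003,0.889],[-0.0005,0.0022,0],100],
  [[-0.004,0.003,0.889],[-0.0005,0.0022,0.01],100],
  [[-0.004,0.003,0.889],[-0.0005,0.0022,0.025],100],
  [[-0.004,0.003,0.889],[-0.0005,0.0022,0.03],100],
  [[-0.004,0.003,0.889],[-0.0005,0.0022,0.03],100],
])

```text
t: 10.85
eef_pos: [615.7, -11.7, 244.2]
tcp_rot: [2.808, -0.365, 0.738]
ft_force: [-0.2, -0.5, 0.2]
opening: 0.605
```

```bash
python3 -c "
from h import *
rep(); print(rel(target(1,0,np.radians(41))))
"
```

```text
t 10.85 p [615.7 -11.7 244.2] seat xy h [63.9 62.6  7.8] phi 41.54 deg tilt err [-0.001 -0.   ] j [-0.15  0.3   1.89  0.12  0.47  0.65] F_tool [-0.4  0.4 -0.3] M_tool [ 0.21 -0.32 -0.02] op 0.605
([-0.001, 0.001, 0.009], [0.0005, 0.0, 0.0367])
```

>>> arm_command([
  [[0,0.001,0.009],[0.0005,0,0.015],100],
  [[0,0.001,0.009],[0.0005,0,0.03],100],
  [[0,0.001,0.009],[0.0005,0,0.037],100],
  [[0,0.001,0.009],[0.0005,0,0.037],100],
])

```text
t: 11.25
eef_pos: [633.6, -12.1, 211.3]
tcp_rot: [2.813, -0.37, 0.725]
ft_force: [-0.3, 0.3, -0.7]
opening: 0.612
```

```bash
python3 -c "
from h import *
rep(); print(rel(target(1,0,np.radians(41))))
"
```

```text
t 11.25 p [633.6 -12.1 211.3] seat xy h [ 64.2  62.7 -29.7] phi 40.82 deg tilt err [-0.001  0.   ] j [-0.15  0.37  1.89  0.14  0.4   0.65] F_tool [-0.2 -0.6  0.5] M_tool [ 0.21 -0.27 -0.03] op 0.612
([-0.001, 0.001, -0.003], [0.0001, -0.0001, -0.0008])
```

>>> arm_command([
  [[0,0,0],[0,0,0],255],
  [[0,0,0],[0,0,0],255],
  [[0,0,0],[0,0,0],255],
  [[0,0,0],[0,0,0],255],
  [[0,0,0],[0,0,0],255],
  [[0,0,0],[0,0,0],255],
  [[0,0,0],[0,0,0],255],
  [[0,0,0],[0,0,0],255],
])

```text
t: 12.05
eef_pos: [633.0, -11.5, 212.8]
tcp_rot: [2.813, -0.371, 0.725]
ft_force: [-3.1, 6.4, 1.3]
opening: 0.161
```

```bash
python3 -c "
from h import *
rep()
"
```

```text
t 12.05 p [633.  -11.5 212.8] seat xy h [ 64.3  63.4 -28.1] phi 40.81 deg tilt err [0.    0.001] j [-0.15  0.36  1.89  0.14  0.4   0.65] F_tool [ 2.3 -6.3 -2.7] M_tool [ 1.02 -0.02 -0.05] op 0.161
```

>>> arm_command([
  [[0,0,0.06],[0,-0.0004,0.0002],255],
  [[0,0,0.17],[0,-0.0004,0.0007],255],
  [[0,0,0.29],[0,-0.0004,0.0012],255],
  [[0,0,0.41],[0,-0.0004,0.0016],255],
  [[0,0,0.53],[0,-0.0004,0.0021],255],
  [[0,0,0.65],[0,-0.0004,0.0026],255],
  [[0,0,0.75],[0,-0.0004,0.003],255],
  [[0,0,0.785],[0,-0.0004,0.0031],255],
])

```text
t: 12.85
eef_pos: [634.6, -11.9, 210.2]
tcp_rot: [-3.091, -0.489, -0.138]
ft_force: [-2.7, -0.5, 1.2]
opening: 0.168
```

>>> arm_command([
  [[0,0,0],[0,0,0],255],
  [[0,0,0],[0,0,0],255],
])

```text
t: 13.05
eef_pos: [634.6, -11.9, 210.1]
tcp_rot: [-3.093, -0.49, -0.133]
ft_force: [-3.6, 0.4, 2.7]
opening: 0.166
```

```bash
python3 -c "
from h import *
rep()
"
```

```text
t 13.05 p [634.6 -11.9 210.1] seat xy h [ 64.5  63.  -31.2] phi 355.88 deg tilt err [ 0.001 -0.   ] j [-0.15  0.37  1.89  0.14  0.4   1.43] F_tool [-1.9 -0.2 -4.1] M_tool [-0.27 -0.68 -0.15] op 0.166
```

>>> arm_command([
  [[0,0,0],[0,0,0],100],
  [[0,0,0],[0,0,0],100],
  [[0,0,0],[0,0,0],100],
  [[0,0,0],[0,0,-0.03],100],
  [[0,0,0],[0,0,-0.07],100],
  [[0,0,0],[0,0,-0.07],100],
])

```text
t: 13.65
eef_pos: [601.8, -10.9, 276.1]
tcp_rot: [-3.093, -0.496, -0.134]
ft_force: [0.4, -0.1, -1.0]
opening: 0.584
```

```bash
python3 -c "
from h import *
rep(); print(rel(target(3,70,np.radians(-1.7))))
"
```

```text
t 13.65 p [601.8 -10.9 276.1] seat xy h [66.6 63.1 42.5] phi 355.84 deg tilt err [ 0.007 -0.001] j [-0.15  0.24  1.88  0.12  0.53  1.45] F_tool [-0.1  0.1  1. ] M_tool [-0.05 -0.43 -0.02] op 0.584
([0.0, -0.008, -0.043], [-0.1225, 0.1388, 0.0005])
```

>>> arm_command([
  [[0,-0.008,-0.043],[-0.1225,0.1388,0],100],
  [[0,-0.008,-0.043],[-0.1225,0.1388,0],100],
  [[0,-0.008,-0.043],[-0.1225,0.1388,0],100],
  [[0,-0.008,-0.043],[-0.1225,0.1388,0],100],
  [[0,-0.008,-0.043],[-0.1225,0.1388,0],100],
  [[0,-0.008,-0.043],[-0.1225,0.1388,0.015],100],
  [[0,-0.008,-0.043],[-0.1225,0.1388,0.03],100],
  [[0,-0.008,-0.043],[-0.1225,0.1388,0.03],100],
])

```text
t: 14.45
eef_pos: [493.9, -134.3, 180.4]
tcp_rot: [-3.114, -0.482, -0.087]
ft_force: [-0.9, 0.8, 0.1]
opening: 0.611
```

```bash
python3 -c "
from h import *
rep(); print(rel(target(3,0,np.radians(-1.7))))
"
```

```text
t 14.45 p [ 493.9 -134.3  180.4] seat xy h [-67.9 -66.1   7.1] phi 358.23 deg tilt err [-0.009  0.001] j [-0.51  0.26  2.18  0.7   0.34  0.52] F_tool [-0.9 -0.8 -0.5] M_tool [-0.07 -0.42 -0.  ] op 0.611
([-0.001, 0.009, -0.001], [0.0026, 0.0003, 0.036])
```

>>> arm_command([
  [[0,0.009,0],[0.0026,0.0003,0.015],100],
  [[0,0.009,0],[0.0026,0.0003,0.03],100],
  [[0,0.009,0],[0.0026,0.0003,0.036],100],
  [[0,0.009,0],[0.0026,0.0003,0.036],100],
])

```text
t: 14.85
eef_pos: [512.8, -135.1, 150.8]
tcp_rot: [-3.115, -0.492, -0.086]
ft_force: [-0.9, 1.1, 0.8]
opening: 0.61
```

```bash
python3 -c "
from h import *
rep(); print(rel(target(3,0,np.radians(-1.7))))
"
```

```text
t 14.85 p [ 512.8 -135.1  150.8] seat xy h [-65.2 -66.3 -28. ] phi 358.28 deg tilt err [0.002 0.001] j [-0.49  0.34  2.18  0.9   0.27  0.33] F_tool [-0.4 -1.1 -1.2] M_tool [-0.05 -0.38 -0.04] op 0.610
([-0.001, -0.002, -0.0], [-0.0004, 0.0002, 0.0009])
```

>>> arm_command([
  [[0,-0.002,0],[-0.0004,0.0002,0.0005],255],
  [[0,-0.002,0],[-0.0004,0.0002,0.0005],255],
  [[0,-0.002,0],[-0.0004,0.0002,0.0005],255],
  [[0,-0.002,0],[-0.0004,0.0002,0.0005],255],
  [[0,-0.002,0],[-0.0004,0.0002,0.0005],255],
  [[0,-0.002,0],[-0.0004,0.0002,0.0005],255],
  [[0,-0.002,0],[-0.0004,0.0002,0.0005],255],
  [[0,-0.002,0],[-0.0004,0.0002,0.0005],255],
])

```text
t: 15.65
eef_pos: [512.3, -135.8, 150.5]
tcp_rot: [-3.115, -0.491, -0.086]
ft_force: [-1.1, 0.8, 1.2]
opening: 0.165
```

```bash
python3 -c "
from h import *
rep()
"
```

```text
t 15.65 p [ 512.3 -135.8  150.5] seat xy h [-65.7 -67.  -27.9] phi 358.26 deg tilt err [0.001 0.   ] j [-0.49  0.34  2.18  0.89  0.27  0.33] F_tool [-0.5 -0.7 -1.6] M_tool [-0.01 -0.33  0.13] op 0.165
```

>>> arm_command([
  [[0,0,0.06],[0,0,0.0002],255],
  [[0,0,0.17],[0,0,0.0007],255],
  [[0,0,0.29],[0,0,0.0012],255],
  [[0,0,0.41],[0,0,0.0016],255],
  [[0,0,0.53],[0,0,0.0021],255],
  [[0,0,0.65],[0,0,0.0026],255],
  [[0,0,0.75],[0,0,0.003],255],
  [[0,0,0.785],[0,0,0.0031],255],
])

```text
t: 16.45
eef_pos: [513.6, -136.0, 147.9]
tcp_rot: [-2.764, -0.322, -0.929]
ft_force: [-5.1, -1.5, 4.3]
opening: 0.165
```

>>> arm_command([
  [[0,0,0],[0,0,0],255],
  [[0,0,0],[0,0,0],255],
])

```text
t: 16.65
eef_pos: [513.6, -136.0, 147.8]
tcp_rot: [-2.765, -0.324, -0.925]
ft_force: [-4.4, -1.6, 6.0]
opening: 0.169
```

```bash
python3 -c "
from h import *
rep()
"
```

```text
t 16.65 p [ 513.6 -136.   147.8] seat xy h [-65.8 -67.2 -30.9] phi 313.38 deg tilt err [ 0.001 -0.001] j [-0.49  0.35  2.18  0.91  0.27  1.1 ] F_tool [ 0.6  1.9 -7.4] M_tool [-0.79 -0.25 -0.09] op 0.169
```

>>> arm_command([
  [[0,0,0],[0,0,0],100],
  [[0,0,0],[0,0,0],100],
  [[0,0,0],[0,0,0],100],
  [[0,0,0],[0,0,-0.03],100],
  [[0,0,0],[0,0,-0.07],100],
  [[0,0,0],[0,0,-0.07],100],
])

```text
t: 17.25
eef_pos: [480.4, -135.1, 212.7]
tcp_rot: [-2.763, -0.327, -0.927]
ft_force: [0.3, 0.5, -0.6]
opening: 0.586
```

```bash
python3 -c "
from h import *
rep(); print(rel(target(0,70,np.radians(-12.6),sink=3)))
im,d=read_camera('scene');cv2.imwrite('pics/s4.png',im);crop(im,190,150,150,130,5,'pics/s4c.png')
"
```

```text
t 17.25 p [ 480.4 -135.1  212.7] seat xy h [-64.6 -67.3  42. ] phi 313.37 deg tilt err [ 0.004 -0.002] j [-0.53  0.19  2.17  0.61  0.41  1.39] F_tool [-0.4 -0.4  0.7] M_tool [-0.3  -0.33  0.03] op 0.586
([-0.0, -0.005, -0.594], [-0.0961, -0.0884, 0.0038])
```

View pics/s4c.png

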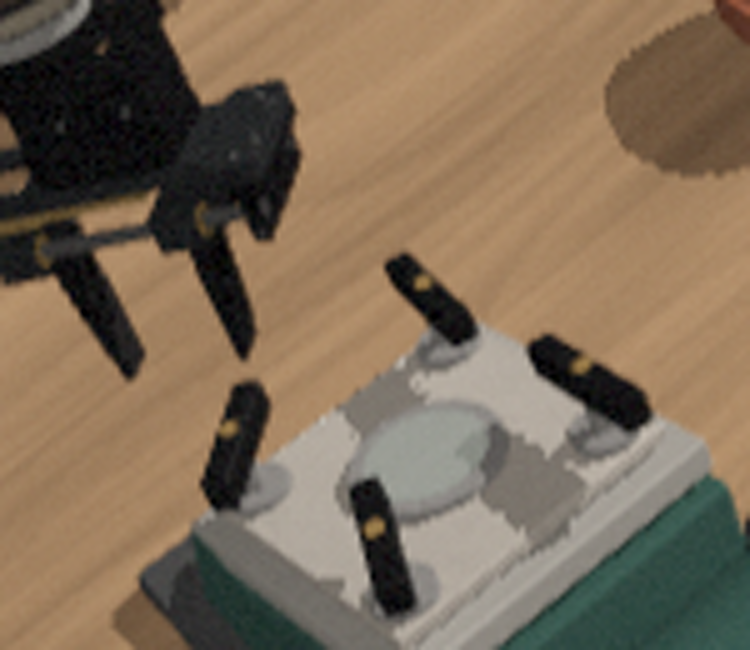

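All four bars have turned about 45° and kept their angle. In the crop the dots are at screw3 (229,428), screw0 (423,283), screw1 (582,366) and screw2 (374,527). Round two starts with screw0.

>>> arm_command([
  [[0,-0.005,-0.594],[-0.0961,-0.0884,0],100],
  [[0,-0.005,-0.594],[-0.0961,-0.0884,0],100],
  [[0,-0.005,-0.594],[-0.0961,-0.0884,0],100],
  [[0,-0.005,-0.594],[-0.0961,-0.0884,0],100],
  [[0,-0.005,-0.594],[-0.0961,-0.0884,0],100],
  [[0,-0.005,-0.594],[-0.0961,-0.0884,0.015],100],
  [[0,-0.005,-0.594],[-0.0961,-0.0884,0.03],100],
  [[0,-0.005,-0.594],[-0.0961,-0.0884,0.03],100],
])

```text
t: 18.1
eef_pos: [499.7, -5.3, 181.4]
tcp_rot: [-3.012, -0.468, -0.306]
ft_force: [-0.2, -0.4, 0.1]
opening: 0.604
```

```bash
python3 -c "
from h import *
rep(); print(rel(target(0,0,np.radians(-12.6),sink=3)))
"
```

```text
t 18.10 p [499.7  -5.3 181.4] seat xy h [-68.2  63.    7.1] phi 347.03 deg tilt err [-0.007  0.002] j [-0.18  0.24  2.21  0.34  0.22  1.35] F_tool [-0.   0.4 -0.2] M_tool [-0.1  -0.4   0.04] op 0.604
([-0.001, 0.007, -0.006], [0.002, -0.0006, 0.0392])
```

>>> arm_command([
  [[0,0.007,-0.006],[0.002,-0.0006,0.015],100],
  [[0,0.007,-0.006],[0.002,-0.0006,0.03],100],
  [[0,0.007,-0.006],[0.002,-0.0006,0.039],100],
  [[0,0.007,-0.006],[0.002,-0.0006,0.039],100],
])

```text
t: 18.5
eef_pos: [519.7, -5.6, 149.0]
tcp_rot: [-3.015, -0.477, -0.298]
ft_force: [-0.1, 0.0, -0.2]
opening: 0.609
```

```bash
python3 -c "
from h import *
rep(); print(rel(target(0,0,np.radians(-12.6),sink=3)))
"
```

```text
t 18.50 p [519.7  -5.6 149. ] seat xy h [-65.9  63.4 -30.9] phi 347.48 deg tilt err [0.001 0.001] j [-0.17  0.33  2.21  0.55  0.13  1.14] F_tool [-0.2  0.   0.1] M_tool [-0.15 -0.45 -0.04] op 0.609
([-0.001, -0.001, 0.001], [-0.0005, 0.0002, 0.0012])
```

>>> arm_command([
  [[0,0,0],[-0.0005,0,0.0005],255],
  [[0,0,0],[-0.0005,0,0.0005],255],
  [[0,0,0],[-0.0005,0,0.0005],255],
  [[0,0,0],[-0.0005,0,0.0005],255],
  [[0,0,0],[-0.0005,0,0.0005],255],
  [[0,0,0],[-0.0005,0,0.0005],255],
  [[0,0,0],[-0.0005,0,0.0005],255],
  [[0,0,0],[-0.0005,0,0.0005],255],
])

```text
t: 19.3
eef_pos: [519.4, -5.7, 149.2]
tcp_rot: [-3.018, -0.48, -0.295]
ft_force: [-3.8, -9.2, 1.0]
opening: 0.166
```

```bash
python3 -c "
from h import *
rep()
"
```

```text
t 19.30 p [519.4  -5.7 149.2] seat xy h [-66.   63.2 -30.6] phi 347.67 deg tilt err [ 0.003 -0.   ] j [-0.17  0.33  2.21  0.56  0.13  1.13] F_tool [-0.4  9.7 -2.5] M_tool [-1.78 -0.49 -0.27] op 0.166
```

>>> arm_command([
  [[0,0,0.05],[0,0.0006,0.0002],255],
  [[0,0,0.13],[0,0.0006,0.0005],255],
  [[0,0,0.21],[0,0.0006,0.0008],255],
  [[0,0,0.29],[0,0.0006,0.0012],255],
  [[0,0,0.37],[0,0.0006,0.0015],255],
  [[0,0,0.45],[0,0.0006,0.0018],255],
  [[0,0,0.5],[0,0.0006,0.002],255],
  [[0,0,0.5],[0,0.0006,0.002],255],
])

```text
t: 20.1
eef_pos: [520.2, -5.9, 147.5]
tcp_rot: [-2.795, -0.359, -0.829]
ft_force: [-4.0, -4.0, 3.8]
opening: 0.167
```

```bash
python3 -c "
from h import *
rep()
"
```

```text
t 20.10 p [520.2  -5.9 147.5] seat xy h [-66.1  63.1 -32.4] phi 318.94 deg tilt err [0.003 0.   ] j [-0.17  0.33  2.21  0.58  0.13  1.6 ] F_tool [ 1.6  4.1 -5.2] M_tool [-1.02  0.   -0.17] op 0.167
```

>>> arm_command([
  [[0,0,0.03],[0,0,0.0001],255],
  [[0,0,0.06],[0,0,0.0002],255],
  [[0,0,0.06],[0,0,0.0002],255],
])

```text
t: 20.4
eef_pos: [520.3, -5.9, 147.4]
tcp_rot: [-2.774, -0.339, -0.888]
ft_force: [-3.5, -4.2, 3.2]
opening: 0.17
```

```bash
cat > q.py <<'E'
from h import *
p,R,s=Tm();x=SM.T@R[:,0];l=SM.T@(p-CM)
print('t %.2f phi %.2f h %.1f Mz %.3f j6 %.2f tau6 %.3f F %s'%(s['t'],np.degrees(np.arctan2(x[1],x[0]))%360,l[2],(R.T@s['moment'])[2],s['joints'][5],s['tau'][5],(R.T@s['ft_force']).round(1)))
E
python3 q.py
```

```text
t 20.40 phi 315.55 h -32.6 Mz -0.217 j6 1.66 tau6 0.599 F [ 2.   4.1 -4.5]
```

>>> arm_command([
  [[0,0,0.02],[0,0,0.0001],255],
  [[0,0,0.04],[0,0,0.0002],255],
])

```text
t: 20.6
eef_pos: [520.4, -5.9, 147.3]
tcp_rot: [-2.762, -0.324, -0.927]
ft_force: [-4.3, -3.3, 4.5]
opening: 0.167
```

```bash
python3 q.py
```

```text
t 20.60 phi 313.28 h -32.8 Mz -0.296 j6 1.70 tau6 -0.045 F [ 1.5  3.5 -5.9]
```

>>> arm_command([
  [[0,0,0.02],[0,0,0.0001],255],
  [[0,0,0.04],[0,0,0.0002],255],
])

```text
t: 20.8
eef_pos: [520.5, -5.9, 147.1]
tcp_rot: [-2.75, -0.309, -0.966]
ft_force: [-5.0, -3.4, 4.4]
opening: 0.165
```

```bash
python3 q.py
```

```text
t 20.80 phi 310.99 h -32.9 Mz -0.247 j6 1.74 tau6 -0.025 F [ 1.3  4.  -6.1]
```

>>> arm_command([
  [[0,0,0.02],[0,0,0.0001],255],
  [[0,0,0.04],[0,0,0.0002],255],
])

```text
t: 21.0
eef_pos: [520.6, -6.0, 147.0]
tcp_rot: [-2.738, -0.294, -1.005]
ft_force: [-5.5, -3.8, 6.6]
opening: 0.166
```

```bash
python3 q.py
```

```text
t 21.00 phi 308.69 h -33.1 Mz -0.243 j6 1.77 tau6 -0.027 F [ 2.2  3.7 -8.4]
```

>>> arm_command([
  [[0,0,0.02],[0,0,0],255],
  [[0,0,0.04],[0,0,0.0001],255],
])

```text
t: 21.2
eef_pos: [520.6, -5.9, 146.8]
tcp_rot: [-2.727, -0.278, -1.043]
ft_force: [-5.5, -4.2, 4.8]
opening: 0.17
```

```bash
python3 q.py
```

```text
t 21.20 phi 306.40 h -33.3 Mz -0.298 j6 1.81 tau6 -0.011 F [ 2.1  4.5 -6.7]
```

>>> arm_command([
  [[0,0,0.02],[0,0,0.0001],255],
  [[0,0,0.04],[0,0,0.0001],255],
])

```text
t: 21.4
eef_pos: [520.7, -5.9, 146.7]
tcp_rot: [-2.717, -0.261, -1.081]
ft_force: [-3.9, -4.3, 3.4]
opening: 0.167
```

```bash
python3 q.py
```

```text
t 21.40 phi 304.11 h -33.3 Mz -0.310 j6 1.85 tau6 -0.042 F [ 2.8  3.8 -4.8]
```

>>> arm_command([
  [[0,0,0.02],[0,0,0.0001],255],
  [[0,0,0.04],[0,0,0.0001],255],
])

```text
t: 21.6
eef_pos: [520.7, -6.0, 146.6]
tcp_rot: [-2.708, -0.245, -1.119]
ft_force: [-3.1, -3.5, 2.5]
opening: 0.168
```

```bash
python3 q.py
```

```text
t 21.60 phi 301.81 h -33.5 Mz -0.251 j6 1.89 tau6 -0.038 F [ 2.4  3.1 -3.7]
```

>>> arm_command([
  [[0,0,0.02],[0,0,0.0001],255],
  [[0,0,0.04],[0,0,0.0002],255],
])

```text
t: 21.8
eef_pos: [520.8, -6.0, 146.5]
tcp_rot: [-2.699, -0.228, -1.156]
ft_force: [-5.4, -4.9, 4.1]
opening: 0.166
```

```bash
python3 q.py
```

```text
t 21.80 phi 299.53 h -33.7 Mz -0.316 j6 1.93 tau6 -0.016 F [ 3.1  4.8 -6.1]
```

>>> arm_command([
  [[0,0,0.02],[0,0,0],255],
  [[0,0,0.04],[0,0,0.0001],255],
])

```text
t: 22.0
eef_pos: [520.9, -5.9, 146.3]
tcp_rot: [-2.691, -0.21, -1.193]
ft_force: [-4.4, -3.3, 4.1]
opening: 0.168
```

```bash
python3 q.py
```

```text
t 22.00 phi 297.24 h -33.8 Mz -0.303 j6 1.97 tau6 -0.001 F [ 2.3  3.2 -5.6]
```

>>> arm_command([
  [[0,0,0.02],[0,0,0.0001],255],
  [[0,0,0.04],[0,0,0.0001],255],
])

```text
t: 22.2
eef_pos: [520.9, -6.0, 146.2]
tcp_rot: [-2.684, -0.193, -1.23]
ft_force: [-3.3, -3.6, 1.7]
opening: 0.165
```

```bash
python3 q.py
```

```text
t 22.20 phi 294.94 h -33.9 Mz -0.339 j6 2.01 tau6 -0.032 F [ 2.6  3.3 -3. ]
```

>>> arm_command([
  [[0,0,0.02],[0,0,0.0001],255],
  [[0,0,0.04],[0,0,0.0002],255],
])

```text
t: 22.4
eef_pos: [521.0, -6.0, 146.1]
tcp_rot: [-2.677, -0.175, -1.266]
ft_force: [-3.5, -3.3, 3.9]
opening: 0.169
```

```bash
python3 q.py
```

```text
t 22.40 phi 292.65 h -34.1 Mz -0.317 j6 2.05 tau6 -0.009 F [ 2.8  2.3 -5.1]
```

>>> arm_command([
  [[0,0,0.02],[0,0,0.0001],255],
  [[0,0,0.04],[0,0,0.0001],255],
])

```text
t: 22.6
eef_pos: [521.1, -6.0, 146.0]
tcp_rot: [-2.671, -0.157, -1.302]
ft_force: [-3.6, -4.1, 2.3]
opening: 0.167
```

```bash
python3 q.py
```

```text
t 22.60 phi 290.37 h -34.2 Mz -0.309 j6 2.09 tau6 -0.028 F [ 3.3  3.2 -3.6]
```

>>> arm_command([
  [[0,0,0.02],[0,0,0.0001],255],
  [[0,0,0.04],[0,0,0.0002],255],
])

```text
t: 22.8
eef_pos: [521.1, -6.0, 145.8]
tcp_rot: [-2.666, -0.139, -1.338]
ft_force: [-5.2, -3.3, 4.4]
opening: 0.167
```

```bash
python3 q.py
```

```text
t 22.80 phi 288.07 h -34.4 Mz -0.340 j6 2.12 tau6 0.002 F [ 2.6  3.3 -6.3]
```

>>> arm_command([
  [[0,0,0.02],[0,0,0.0001],255],
  [[0,0,0.04],[0,0,0.0001],255],
])

```text
t: 23.0
eef_pos: [521.2, -6.0, 145.7]
tcp_rot: [-2.661, -0.121, -1.374]
ft_force: [-5.7, -3.6, 3.2]
opening: 0.165
```

```bash
python3 q.py
```

```text
t 23.00 phi 285.78 h -34.5 Mz -0.311 j6 2.16 tau6 -0.013 F [ 2.8  4.2 -5.5]
```

>>> arm_command([
  [[0,0,0.02],[0,0,0.0001],255],
  [[0,0,0.04],[0,0,0.0001],255],
])

```text
t: 23.2
eef_pos: [521.2, -6.0, 145.6]
tcp_rot: [-2.657, -0.102, -1.41]
ft_force: [-4.0, -4.1, 3.4]
opening: 0.169
```

```bash
python3 q.py
```

```text
t 23.20 phi 283.50 h -34.6 Mz -0.496 j6 2.20 tau6 0.163 F [ 3.7  2.7 -4.8]
```

>>> arm_command([
  [[0,0,0.015],[0,0,0],255],
  [[0,0,0.015],[0,0,0],255],
])

```text
t: 23.4
eef_pos: [521.2, -6.0, 145.6]
tcp_rot: [-2.656, -0.095, -1.422]
ft_force: [-4.3, -4.3, 4.3]
opening: 0.173
```

```bash
python3 q.py
```

```text
t 23.40 phi 282.70 h -34.6 Mz -0.643 j6 2.22 tau6 0.859 F [ 4.   2.4 -5.8]
```

>>> arm_command([
  [[0,0,0],[0,0,0],100],
  [[0,0,0],[0,0,0],100],
  [[0,0,0],[0,0,0],100],
  [[0,0,0],[0,0,-0.03],100],
  [[0,0,0],[0,0,-0.07],100],
  [[0,0,0],[0,0,-0.07],100],
])

```text
t: 24.0
eef_pos: [487.8, -4.7, 210.5]
tcp_rot: [-2.652, -0.096, -1.423]
ft_force: [0.4, 0.2, -1.0]
opening: 0.589
```

```bash
python3 -c "
from h import *
rep(); print(rel(target(2,70,np.radians(-26.8),sink=3)))
"
```

```text
t 24.00 p [487.8  -4.7 210.5] seat xy h [-65.   63.3  38.4] phi 282.67 deg tilt err [0.008 0.   ] j [-0.19  0.17  2.21  0.27  0.28  2.54] F_tool [-0.2  0.1  1. ] M_tool [-0.37 -0.18  0.05] op 0.589
([-0.006, -0.005, -0.882], [0.1548, -0.0971, 0.0014])
```

>>> arm_command([
  [[-0.006,-0.005,-0.882],[0.1548,-0.0971,0],100],
  [[-0.006,-0.005,-0.882],[0.1548,-0.0971,0],100],
  [[-0.006,-0.005,-0.882],[0.1548,-0.0971,0],100],
  [[-0.006,-0.005,-0.882],[0.1548,-0.0971,0],100],
  [[-0.006,-0.005,-0.882],[0.1548,-0.0971,0],100],
  [[-0.006,-0.005,-0.882],[0.1548,-0.0971,0.015],100],
  [[-0.006,-0.005,-0.882],[0.1548,-0.0971,0.025],100],
  [[-0.006,-0.005,-0.882],[0.1548,-0.0971,0.025],100],
])

```text
t: 24.8
eef_pos: [607.2, -140.2, 242.7]
tcp_rot: [-2.896, -0.421, -0.574]
ft_force: [-1.1, 0.1, 0.5]
opening: 0.608
```

```bash
python3 -c "
from h import *
rep(); print(rel(target(2,0,np.radians(-26.8),sink=3)))
"
```

```text
t 24.80 p [ 607.2 -140.2  242.7] seat xy h [ 61.5 -66.2   8.6] phi 332.92 deg tilt err [-0.007  0.003] j [-0.41  0.32  1.86  0.35  0.53  1.42] F_tool [-0.7  0.2 -1. ] M_tool [-0.2  -0.38  0.04] op 0.608
([0.001, 0.008, -0.005], [0.0025, -0.0008, 0.0407])
```

>>> arm_command([
  [[0.001,0.008,-0.005],[0.0025,-0.0008,0.015],100],
  [[0.001,0.008,-0.005],[0.0025,-0.0008,0.03],100],
  [[0.001,0.008,-0.005],[0.0025,-0.0008,0.0405],100],
  [[0.001,0.008,-0.005],[0.0025,-0.0008,0.0405],100],
])

```text
t: 25.2
eef_pos: [628.3, -141.3, 208.5]
tcp_rot: [-2.898, -0.431, -0.567]
ft_force: [0.7, -0.1, -0.0]
opening: 0.61
```

```bash
python3 -c "
from h import *
rep(); print(rel(target(2,0,np.radians(-26.8),sink=3)))
"
```

```text
t 25.20 p [ 628.3 -141.3  208.5] seat xy h [ 64.  -66.5 -31.6] phi 333.38 deg tilt err [ 0.001 -0.   ] j [-0.4   0.39  1.86  0.39  0.46  1.38] F_tool [ 0.6 -0.2  0.3] M_tool [-0.18 -0.37  0.03] op 0.610
([0.0, -0.001, 0.003], [-0.0002, 0.0, 0.0005])
```

>>> arm_command([
  [[0,0,0.003],[0,0,0.0003],255],
  [[0,0,0.003],[0,0,0.0003],255],
  [[0,0,0.003],[0,0,0.0003],255],
  [[0,0,0.003],[0,0,0.0003],255],
  [[0,0,0.003],[0,0,0.0003],255],
  [[0,0,0.003],[0,0,0.0003],255],
  [[0,0,0.003],[0,0,0.0003],255],
  [[0,0,0.003],[0,0,0.0003],255],
])

```text
t: 26.0
eef_pos: [628.4, -142.0, 210.0]
tcp_rot: [-2.897, -0.434, -0.57]
ft_force: [-3.7, -3.4, 1.1]
opening: 0.168
```

```bash
python3 -c "
from h import *
rep()
"
```

```text
t 26.00 p [ 628.4 -142.   210. ] seat xy h [ 64.8 -67.2 -30.2] phi 333.29 deg tilt err [ 0.003 -0.002] j [-0.4   0.39  1.86  0.39  0.46  1.38] F_tool [-0.7  4.4 -2.7] M_tool [-0.79 -0.36 -0.04] op 0.168
```

>>> arm_command([
  [[0,0,0.06],[0,0.0003,0.0002],255],
  [[0,0,0.15],[0,0.0003,0.0006],255],
  [[0,0,0.24],[0,0.0003,0.0009],255],
  [[0,0,0.33],[0,0.0003,0.0013],255],
  [[0,0,0.42],[0,0.0003,0.0016],255],
  [[0,0,0.5],[0,0.0003,0.0019],255],
  [[0,0,0.55],[0,0.0003,0.0021],255],
  [[0,0,0.55],[0,0.0003,0.0021],255],
])

```text
t: 26.8
eef_pos: [629.0, -142.4, 208.0]
tcp_rot: [-2.709, -0.246, -1.121]
ft_force: [-5.7, -5.6, 1.8]
opening: 0.164
```

```bash
python3 q.py
```

```text
t 26.80 phi 301.71 h -32.3 Mz -0.202 j6 1.93 tau6 0.872 F [ 3.   6.4 -4.2]
```

>>> arm_command([
  [[0,0,0.02],[0,0,0.0001],255],
  [[0,0,0.04],[0,0,0.0001],255],
])

```text
t: 27.0
eef_pos: [629.0, -142.4, 207.9]
tcp_rot: [-2.701, -0.229, -1.158]
ft_force: [-4.9, -5.8, 1.3]
opening: 0.163
```

```bash
python3 q.py
```

```text
t 27.00 phi 299.48 h -32.4 Mz -0.298 j6 1.97 tau6 -0.017 F [ 3.6  5.9 -3.4]
```

>>> arm_command([
  [[0,0,0.02],[0,0,0.0001],255],
  [[0,0,0.04],[0,0,0.0002],255],
])

```text
t: 27.2
eef_pos: [629.1, -142.4, 207.7]
tcp_rot: [-2.693, -0.212, -1.195]
ft_force: [-6.8, -5.4, 2.2]
opening: 0.166
```

```bash
python3 q.py
```

```text
t 27.20 phi 297.19 h -32.6 Mz -0.371 j6 2.01 tau6 0.003 F [ 3.   6.8 -5.1]
```

>>> arm_command([
  [[0,0,0.015],[0,0,0.0001],255],
  [[0,0,0.03],[0,0,0.0001],255],
])

```text
t: 27.4
eef_pos: [629.1, -142.5, 207.6]
tcp_rot: [-2.687, -0.199, -1.222]
ft_force: [-6.1, -6.3, 1.4]
opening: 0.164
```

```bash
python3 q.py
```

```text
t 27.40 phi 295.48 h -32.7 Mz -0.380 j6 2.03 tau6 0.090 F [ 4.   6.8 -4. ]
```

>>> arm_command([
  [[0,0,0.015],[0,0,0.0001],255],
  [[0,0,0.03],[0,0,0.0001],255],
])

```text
t: 27.6
eef_pos: [629.1, -142.5, 207.5]
tcp_rot: [-2.682, -0.186, -1.249]
ft_force: [-6.3, -6.1, 1.2]
opening: 0.166
```

```bash
python3 q.py
```

```text
t 27.60 phi 293.77 h -32.8 Mz -0.320 j6 2.06 tau6 0.091 F [ 4.   6.9 -3.9]
```

Not home yet; the torque is still at the running level.

>>> arm_command([
  [[0,0,0.02],[0,0,0.0001],255],
  [[0,0,0.04],[0,0,0.0001],255],
])

```text
t: 27.8
eef_pos: [629.2, -142.5, 207.4]
tcp_rot: [-2.676, -0.168, -1.286]
ft_force: [-6.2, -6.3, 2.6]
opening: 0.167
```

```bash
python3 q.py
```

```text
t 27.80 phi 291.47 h -32.9 Mz -0.397 j6 2.10 tau6 0.018 F [ 4.7  6.1 -5.1]
```

>>> arm_command([
  [[0,0,0.015],[0,0,0],255],
  [[0,0,0.03],[0,0,0.0001],255],
])

```text
t: 28.0
eef_pos: [629.2, -142.5, 207.3]
tcp_rot: [-2.671, -0.154, -1.313]
ft_force: [-7.3, -6.3, 3.3]
opening: 0.168
```

```bash
python3 q.py
```

```text
t 28.00 phi 289.77 h -33.0 Mz -0.489 j6 2.13 tau6 0.288 F [ 4.7  6.6 -6.2]
```

>>> arm_command([
  [[0,0,0.015],[0,0,0],255],
  [[0,0,0.015],[0,0,0],255],
])

```text
t: 28.2
eef_pos: [629.2, -142.5, 207.3]
tcp_rot: [-2.669, -0.148, -1.325]
ft_force: [-6.9, -6.0, 1.7]
opening: 0.172
```

```bash
python3 q.py
```

```text
t 28.20 phi 288.95 h -33.0 Mz -0.672 j6 2.15 tau6 0.890 F [ 4.3  6.8 -4.7]
```

>>> arm_command([
  [[0,0,0],[0,0,0],100],
  [[0,0,0],[0,0,0],100],
  [[0,0,0],[0,0,0],100],
  [[0,0,0],[0,0,-0.03],100],
  [[0,0,0],[0,0,-0.07],100],
  [[0,0,0],[0,0,-0.07],100],
])

```text
t: 28.8
eef_pos: [596.5, -141.0, 273.4]
tcp_rot: [-2.664, -0.15, -1.327]
ft_force: [0.6, -0.4, -0.6]
opening: 0.59
```

```bash
python3 -c "
from h import *
rep(); print(rel(target(1,70,np.radians(-4.1),sink=3)))
"
```

```text
t 28.80 p [ 596.5 -141.   273.4] seat xy h [ 66.6 -67.2  40.7] phi 288.93 deg tilt err [ 0.009 -0.003] j [-0.42  0.26  1.86  0.33  0.58  2.2 ] F_tool [ 0.4 -0.1  0.8] M_tool [-0.38 -0.16 -0.01] op 0.590
([-0.003, -0.009, -1.169], [-0.1238, -0.0399, 0.0021])
```

>>> arm_command([
  [[-0.003,-0.009,-1.169],[-0.1238,-0.0399,0],100],
  [[-0.003,-0.009,-1.169],[-0.1238,-0.0399,0],100],
  [[-0.003,-0.009,-1.169],[-0.1238,-0.0399,0],100],
  [[-0.003,-0.009,-1.169],[-0.1238,-0.0399,0],100],
  [[-0.003,-0.009,-1.169],[-0.1238,-0.0399,0],100],
  [[-0.003,-0.009,-1.169],[-0.1238,-0.0399,0],100],
  [[-0.003,-0.009,-1.169],[-0.1238,-0.0399,0.015],100],
  [[-0.003,-0.009,-1.169],[-0.1238,-0.0399,0.03],100],
])

```text
t: 29.6
eef_pos: [615.3, -11.0, 242.1]
tcp_rot: [-3.095, -0.484, -0.126]
ft_force: [0.1, -1.3, 0.1]
opening: 0.608
```

```bash
python3 -c "
from h import *
rep(); print(rel(target(1,0,np.radians(-4.1),sink=3)))
"
```

```text
t 29.60 p [615.3 -11.  242.1] seat xy h [62.4 63.3  6.1] phi 356.22 deg tilt err [-0.005  0.002] j [-0.15  0.3   1.89  0.13  0.47  1.43] F_tool [ 0.3  1.3 -0.1] M_tool [-0.06 -0.41 -0.01] op 0.608
([-0.001, 0.005, 0.006], [0.002, 0.0003, 0.038])
```

>>> arm_command([
  [[-0.001,0.005,0.006],[0.002,0.0003,0.015],100],
  [[-0.001,0.005,0.006],[0.002,0.0003,0.03],100],
  [[-0.001,0.005,0.006],[0.002,0.0003,0.038],100],
  [[-0.001,0.005,0.006],[0.002,0.0003,0.038],100],
])

```text
t: 30.0
eef_pos: [634.3, -12.2, 208.4]
tcp_rot: [-3.09, -0.486, -0.14]
ft_force: [-0.6, -0.6, -1.1]
opening: 0.606
```

```bash
python3 -c "
from h import *
rep(); print(rel(target(1,0,np.radians(-4.1),sink=3)))
"
```

```text
t 30.00 p [634.3 -12.2 208.4] seat xy h [ 63.4  62.7 -32.6] phi 355.50 deg tilt err [-0.003  0.   ] j [-0.15  0.37  1.89  0.14  0.4   1.43] F_tool [-1.   0.7  0.7] M_tool [-0.1  -0.46 -0.06] op 0.606
([-0.0, 0.003, -0.007], [0.0008, -0.0003, -0.0007])
```

>>> arm_command([
  [[0,0.003,-0.007],[0.0008,-0.0003,-0.0007],255],
  [[0,0.003,-0.007],[0.0008,-0.0003,-0.0007],255],
  [[0,0.003,-0.007],[0.0008,-0.0003,-0.0007],255],
  [[0,0.003,-0.007],[0.0008,-0.0003,-0.0007],255],
  [[0,0.003,-0.007],[0.0008,-0.0003,-0.0007],255],
  [[0,0.003,-0.007],[0.0008,-0.0003,-0.0007],255],
  [[0,0.003,-0.007],[0.0008,-0.0003,-0.0007],255],
  [[0,0.003,-0.007],[0.0008,-0.0003,-0.0007],255],
])

```text
t: 30.8
eef_pos: [634.7, -12.0, 210.9]
tcp_rot: [-3.094, -0.491, -0.132]
ft_force: [-1.0, 1.4, 1.9]
opening: 0.167
```

```bash
python3 -c "
from h import *
rep()
"
```

```text
t 30.80 p [634.7 -12.  210.9] seat xy h [ 64.9  62.9 -30.6] phi 355.93 deg tilt err [ 0.003 -0.   ] j [-0.15  0.37  1.89  0.14  0.4   1.43] F_tool [-0.1 -1.4 -2.2] M_tool [ 0.23 -0.37 -0.15] op 0.167
```

>>> arm_command([
  [[0,0,0.06],[0,0,0.0002],255],
  [[0,0,0.15],[0,0,0.0006],255],
  [[0,0,0.24],[0,0,0.0009],255],
  [[0,0,0.33],[0,0,0.0013],255],
  [[0,0,0.42],[0,0,0.0016],255],
  [[0,0,0.5],[0,0,0.0019],255],
  [[0,0,0.55],[0,0,0.0021],255],
  [[0,0,0.55],[0,0,0.0021],255],
])

```text
t: 31.6
eef_pos: [635.6, -12.5, 208.9]
tcp_rot: [-2.831, -0.39, -0.733]
ft_force: [-2.5, -2.6, 2.3]
opening: 0.165
```

```bash
python3 q.py
```

```text
t 31.60 phi 324.38 h -32.8 Mz -0.097 j6 1.98 tau6 0.878 F [ 0.7  2.8 -3.1]
```

>>> arm_command([
  [[0,0,0.02],[0,0,0.0001],255],
  [[0,0,0.04],[0,0,0.0001],255],
])

```text
t: 31.8
eef_pos: [635.6, -12.5, 208.8]
tcp_rot: [-2.816, -0.377, -0.773]
ft_force: [-2.1, -4.5, 1.1]
opening: 0.167
```

```bash
python3 q.py
```

```text
t 31.80 phi 322.11 h -32.9 Mz -0.317 j6 2.02 tau6 -0.141 F [ 1.9  4.3 -1.9]
```

>>> arm_command([
  [[0,0,0.02],[0,0,0.0001],255],
  [[0,0,0.04],[0,0,0.0002],255],
])

```text
t: 32.0
eef_pos: [635.7, -12.5, 208.6]
tcp_rot: [-2.802, -0.364, -0.814]
ft_force: [-3.8, -5.2, 1.8]
opening: 0.161
```

```bash
python3 q.py
```

```text
t 32.00 phi 319.81 h -33.1 Mz -0.232 j6 2.06 tau6 -0.077 F [ 1.8  5.5 -3.3]
```

>>> arm_command([
  [[0,0,0.02],[0,0,0.0001],255],
  [[0,0,0.04],[0,0,0.0001],255],
])

```text
t: 32.2
eef_pos: [635.7, -12.5, 208.5]
tcp_rot: [-2.788, -0.35, -0.854]
ft_force: [-3.9, -4.8, 1.4]
opening: 0.163
```

```bash
python3 q.py
```

```text
t 32.20 phi 317.52 h -33.2 Mz -0.250 j6 2.10 tau6 -0.068 F [ 1.5  5.4 -3.1]
```

>>> arm_command([
  [[0,0,0.02],[0,0,0.0001],255],
  [[0,0,0.04],[0,0,0.0002],255],
])

```text
t: 32.4
eef_pos: [635.8, -12.6, 208.4]
tcp_rot: [-2.774, -0.336, -0.894]
ft_force: [-4.2, -5.7, 2.6]
opening: 0.165
```

```bash
python3 q.py
```

```text
t 32.40 phi 315.22 h -33.3 Mz -0.276 j6 2.14 tau6 -0.063 F [ 2.5  5.8 -4.2]
```

>>> arm_command([
  [[0,0,0.02],[0,0,0.0001],255],
  [[0,0,0.04],[0,0,0.0001],255],
])

```text
t: 32.6
eef_pos: [635.8, -12.6, 208.3]
tcp_rot: [-2.762, -0.322, -0.933]
ft_force: [-3.3, -5.9, 1.9]
opening: 0.166
```

```bash
python3 q.py
```

```text
t 32.60 phi 312.94 h -33.4 Mz -0.268 j6 2.18 tau6 -0.052 F [ 3.2  5.4 -3.1]
```

>>> arm_command([
  [[0,0,0.02],[0,0,0.0001],255],
  [[0,0,0.04],[0,0,0.0002],255],
])

```text
t: 32.8
eef_pos: [635.8, -12.6, 208.1]
tcp_rot: [-2.75, -0.307, -0.972]
ft_force: [-5.0, -5.4, 3.6]
opening: 0.165
```

```bash
python3 q.py
```

```text
t 32.80 phi 310.64 h -33.6 Mz -0.260 j6 2.22 tau6 -0.045 F [ 2.6  5.5 -5.4]
```

>>> arm_command([
  [[0,0,0.02],[0,0,0],255],
  [[0,0,0.04],[0,0,0.0001],255],
])

```text
t: 33.0
eef_pos: [635.9, -12.7, 208.0]
tcp_rot: [-2.738, -0.291, -1.011]
ft_force: [-6.4, -6.6, 2.9]
opening: 0.169
```

```bash
python3 q.py
```

```text
t 33.00 phi 308.36 h -33.7 Mz -0.323 j6 2.26 tau6 -0.033 F [ 3.   7.3 -5.5]
```

>>> arm_command([
  [[0,0,0.02],[0,0,0.0001],255],
  [[0,0,0.04],[0,0,0.0001],255],
])

```text
t: 33.2
eef_pos: [635.9, -12.7, 207.9]
tcp_rot: [-2.728, -0.275, -1.049]
ft_force: [-5.2, -6.3, 2.1]
opening: 0.167
```

```bash
python3 q.py
```

```text
t 33.20 phi 306.06 h -33.8 Mz -0.343 j6 2.30 tau6 -0.020 F [ 3.3  6.5 -4.2]
```

>>> arm_command([
  [[0,0,0.02],[0,0,0.0001],255],
  [[0,0,0.04],[0,0,0.0001],255],
])

```text
t: 33.4
eef_pos: [635.9, -12.7, 207.8]
tcp_rot: [-2.718, -0.259, -1.086]
ft_force: [-5.4, -6.4, 3.5]
opening: 0.166
```

```bash
python3 q.py
```

```text
t 33.40 phi 303.79 h -33.8 Mz -0.585 j6 2.34 tau6 0.241 F [ 3.9  6.  -5.5]
```

>>> arm_command([
  [[0,0,0.01],[0,0,0],255],
  [[0,0,0.01],[0,0,0],255],
])

```text
t: 33.6
eef_pos: [635.9, -12.7, 207.8]
tcp_rot: [-2.716, -0.255, -1.095]
ft_force: [-6.3, -6.2, 2.8]
opening: 0.17
```

```bash
python3 q.py
```

```text
t 33.60 phi 303.28 h -33.9 Mz -0.605 j6 2.35 tau6 0.815 F [ 3.3  6.8 -5.3]
```

>>> arm_command([
  [[0,0,0.008],[0,0,0],255],
  [[0,0,0.008],[0,0,0],255],
])

```text
t: 33.8
eef_pos: [635.9, -12.7, 207.8]
tcp_rot: [-2.714, -0.252, -1.102]
ft_force: [-6.0, -6.4, 3.3]
opening: 0.17
```

```bash
python3 q.py
```

```text
t 33.80 phi 302.84 h -33.9 Mz -0.726 j6 2.35 tau6 0.843 F [ 3.7  6.5 -5.7]
```

>>> arm_command([
  [[0,0,0],[0,0,0],100],
  [[0,0,0],[0,0,0],100],
  [[0,0,0],[0,0,0],100],
  [[0,0,0],[0,0,-0.03],100],
  [[0,0,0],[0,0,-0.07],100],
  [[0,0,0],[0,0,-0.07],100],
])

```text
t: 34.4
eef_pos: [603.2, -11.0, 273.8]
tcp_rot: [-2.708, -0.255, -1.105]
ft_force: [0.6, -0.2, -0.0]
opening: 0.586
```

```bash
python3 -c "
from h import *
rep(); print(rel(target(3,70,np.radians(-46.6),sink=3)))
"
```

```text
t 34.40 p [603.2 -11.  273.8] seat xy h [66.8 63.  39.8] phi 302.77 deg tilt err [ 0.008 -0.   ] j [-0.15  0.24  1.88  0.12  0.52  2.38] F_tool [ 0.4 -0.4  0.3] M_tool [-0.3  -0.23  0.05] op 0.586
([-0.006, -0.006, -0.185], [0.0372, 0.1814, 0.0006])
```

>>> arm_command([
  [[-0.006,-0.006,-0.185],[0.0372,0.1814,0],100],
  [[-0.006,-0.006,-0.185],[0.0372,0.1814,0],100],
  [[-0.006,-0.006,-0.185],[0.0372,0.1814,0],100],
  [[-0.006,-0.006,-0.185],[0.0372,0.1814,0],100],
  [[-0.006,-0.006,-0.185],[0.0372,0.1814,0],100],
  [[-0.006,-0.006,-0.185],[0.0372,0.1814,0.015],100],
  [[-0.006,-0.006,-0.185],[0.0372,0.1814,0.028],100],
  [[-0.006,-0.006,-0.185],[0.0372,0.1814,0.028],100],
])

```text
t: 35.2
eef_pos: [493.8, -134.9, 179.5]
tcp_rot: [-2.771, -0.316, -0.924]
ft_force: [0.4, -0.5, -0.1]
opening: 0.606
```

```bash
python3 -c "
from h import *
rep(); print(rel(target(3,0,np.radians(-46.6),sink=3)))
"
```

```text
t 35.20 p [ 493.8 -134.9  179.5] seat xy h [-68.4 -66.8   6.3] phi 313.29 deg tilt err [-0.008  0.001] j [-0.51  0.27  2.18  0.71  0.34  1.29] F_tool [0.6 0.1 0.3] M_tool [-0.26 -0.26 -0.01] op 0.606
([0.005, 0.007, -0.002], [0.002, -0.0025, 0.0382])
```

>>> arm_command([
  [[0.005,0.007,-0.002],[0.002,-0.0025,0.015],100],
  [[0.005,0.007,-0.002],[0.002,-0.0025,0.03],100],
  [[0.005,0.007,-0.002],[0.002,-0.0025,0.038],100],
  [[0.005,0.007,-0.002],[0.002,-0.0025,0.038],100],
])

```text
t: 35.6
eef_pos: [514.4, -134.8, 148.2]
tcp_rot: [-2.765, -0.324, -0.924]
ft_force: [0.5, 0.4, -0.6]
opening: 0.608
```

```bash
python3 -c "
from h import *
rep(); print(rel(target(3,0,np.radians(-46.6),sink=3)))
"
```

```text
t 35.60 p [ 514.4 -134.8  148.2] seat xy h [-65. -66. -31.] phi 313.47 deg tilt err [0.001 0.   ] j [-0.49  0.35  2.18  0.91  0.27  1.1 ] F_tool [-0.2 -0.4  0.8] M_tool [-0.29 -0.32  0.01] op 0.608
([-0.001, -0.001, 0.001], [-0.0, 0.0008, 0.0009])
```

>>> arm_command([
  [[0,0,0],[0,0.0008,0.0005],255],
  [[0,0,0],[0,0.0008,0.0005],255],
  [[0,0,0],[0,0.0008,0.0005],255],
  [[0,0,0],[0,0.0008,0.0005],255],
  [[0,0,0],[0,0.0008,0.0005],255],
  [[0,0,0],[0,0.0008,0.0005],255],
  [[0,0,0],[0,0.0008,0.0005],255],
  [[0,0,0],[0,0.0008,0.0005],255],
])

```text
t: 36.4
eef_pos: [513.7, -136.1, 148.1]
tcp_rot: [-2.765, -0.326, -0.925]
ft_force: [-5.2, -2.5, 0.7]
opening: 0.168
```

```bash
python3 -c "
from h import *
rep()
"
```

```text
t 36.40 p [ 513.7 -136.1  148.1] seat xy h [-65.6 -67.3 -30.8] phi 313.45 deg tilt err [ 0.002 -0.002] j [-0.49  0.35  2.18  0.92  0.27  1.09] F_tool [-0.9  4.9 -3. ] M_tool [-1.37 -0.27 -0.02] op 0.168
```

>>> arm_command([
  [[0,0,0.06],[0,0.0003,0.0002],255],
  [[0,0,0.15],[0,0.0003,0.0006],255],
  [[0,0,0.24],[0,0.0003,0.0009],255],
  [[0,0,0.33],[0,0.0003,0.0013],255],
  [[0,0,0.42],[0,0.0003,0.0016],255],
  [[0,0,0.5],[0,0.0003,0.0019],255],
  [[0,0,0.55],[0,0.0003,0.0021],255],
  [[0,0,0.55],[0,0.0003,0.0021],255],
])

```text
t: 37.2
eef_pos: [514.4, -136.3, 146.2]
tcp_rot: [-2.656, -0.09, -1.436]
ft_force: [-6.2, -2.9, 2.5]
opening: 0.165
```

```bash
python3 q.py
```

```text
t 37.20 phi 281.88 h -32.7 Mz -0.218 j6 1.63 tau6 0.807 F [ 2.3  4.7 -5.1]
```

>>> arm_command([
  [[0,0,0.02],[0,0,0.0001],255],
  [[0,0,0.04],[0,0,0.0001],255],
])

```text
t: 37.4
eef_pos: [514.4, -136.3, 146.1]
tcp_rot: [-2.654, -0.072, -1.47]
ft_force: [-7.0, -2.7, 2.2]
opening: 0.167
```

```bash
python3 q.py
```

```text
t 37.40 phi 279.65 h -32.8 Mz -0.218 j6 1.67 tau6 -0.062 F [ 2.1  5.5 -5.2]
```

>>> arm_command([
  [[0,0,0.02],[0,0,0.0001],255],
  [[0,0,0.04],[0,0,0.0001],255],
])

```text
t: 37.6
eef_pos: [514.4, -136.3, 146.0]
tcp_rot: [-2.651, -0.053, -1.505]
ft_force: [-6.2, -3.5, 0.7]
opening: 0.165
```

```bash
python3 q.py
```

```text
t 37.60 phi 277.36 h -32.9 Mz -0.252 j6 1.71 tau6 -0.028 F [ 3.1  5.4 -3.5]
```

>>> arm_command([
  [[0,0,0.02],[0,0,0.0001],255],
  [[0,0,0.04],[0,0,0.0002],255],
])

```text
t: 37.8
eef_pos: [514.5, -136.3, 145.9]
tcp_rot: [-2.65, -0.035, -1.54]
ft_force: [-8.7, -4.1, 5.1]
opening: 0.166
```

```bash
python3 q.py
```

```text
t 37.80 phi 275.10 h -33.1 Mz -0.615 j6 1.74 tau6 0.299 F [ 4.   5.4 -8.6]
```

>>> arm_command([
  [[0,0,0.008],[0,0,0],255],
  [[0,0,0.008],[0,0,0],255],
])

```text
t: 38.0
eef_pos: [514.5, -136.3, 145.9]
tcp_rot: [-2.65, -0.032, -1.546]
ft_force: [-7.8, -3.8, 3.9]
opening: 0.168
```

```bash
python3 q.py
```

```text
t 38.00 phi 274.70 h -33.0 Mz -0.645 j6 1.75 tau6 0.811 F [ 3.7  5.2 -7.1]
```

>>> arm_command([
  [[0,0,0],[0,0,0],60],
  [[0,0,0],[0,0,0],60],
  [[0,0,0],[0,0,0],60],
  [[0,0,0],[0,0,-0.03],60],
  [[0,0,0],[0,0,-0.07],60],
  [[0,0,0],[0,0,-0.11],60],
  [[0,0,0],[0,0,-0.13],60],
])

```text
t: 38.7
eef_pos: [452.7, -134.0, 262.9]
tcp_rot: [-2.647, -0.032, -1.548]
ft_force: [0.1, 0.7, 0.2]
opening: 0.699
```

```bash
python3 -c "
from h import *
rep()
for n in ('scene','top'):
    im,d=read_camera(n);cv2.imwrite(f'pics/{n}5.png',im);np.save(f'pics/{n}5.npy',d)
crop(cv2.imread('pics/scene5.png'),200,170,150,120,5,'pics/s5c.png')
c=get_calibration('scene')
for fn in ('scene0','scene5'):
    d=np.load(f'pics/{fn}.npy');im=cv2.imread(f'pics/{fn}.png')
    vs,us=np.mgrid[195:290,215:345];P=pix2w(c,np.c_[us.ravel(),vs.ravel()],d[195:290,215:345].ravel())
    q=(P-CM)@SM
    for nm,x,y in (('0',-75,35),('1',35,75),('1b',75,35),('2',75,-35),('2b',35,-75),('3',-35,-75),('rim',90,0),('rim2',90,40),('rim3',90,-50)):
        k=(abs(q[:,0]-x)<(2.5 if 'rim' in nm else 8))&(abs(q[:,1]-y)<8)&(q[:,2]<-30); print(fn,nm,k.sum(),np.median(q[k,2]).round(2) if k.any() else None)
"
```

```text
t 38.70 p [ 452.7 -134.   262.9] seat xy h [-65.4 -67.1  99.3] phi 274.65 deg tilt err [ 0.004 -0.002] j [-0.57  0.07  2.15  0.48  0.55  2.17] F_tool [-0.7 -0.2 -0.1] M_tool [-0.39 -0.06  0.01] op 0.699
scene0 0 21 -49.47
scene0 1 4 -50.23
scene0 1b 45 -50.86
scene0 2 42 -49.63
scene0 2b 31 -48.44
scene0 3 25 -48.47
scene0 rim 18 -64.89
scene0 rim2 16 -64.91
scene0 rim3 14 -62.73
scene5 0 25 -53.51
scene5 1 0 None
scene5 1b 33 -53.29
scene5 2 45 -53.41
scene5 2b 0 None
scene5 3 25 -51.87
scene5 rim 15 -64.24
scene5 rim2 18 -65.51
scene5 rim3 18 -75.31
```

View pics/s5c.png

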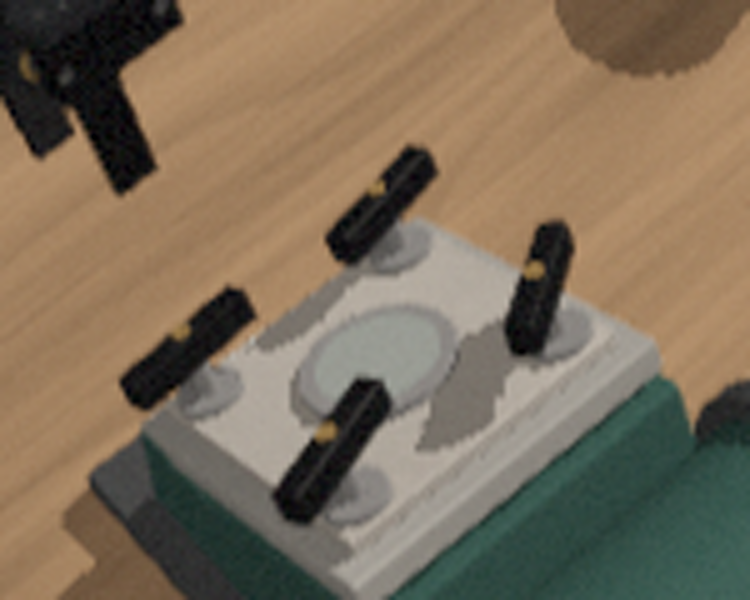

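View pics/top5.png

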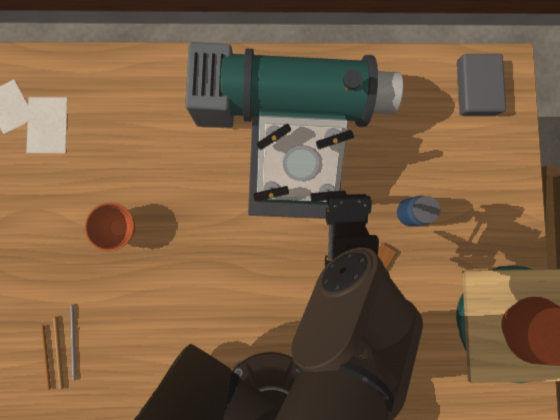

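The scene crop shows the cover sitting flush, and the bowl and jar are undisturbed. A plane fit on both cameras will check that it is level.

```bash
python3 -c "
from h import *
for n in('scene','top'):
  c=get_calibration(n);pl=[]
  for k in '05':
    d=np.load(f'pics/{n}{k}.npy');vs,us=np.mgrid[105:290,215:360]
    P=pix2w(c,np.c_[us.ravel(),vs.ravel()],d[105:290,215:360].ravel());q=(P-CM)@SM
    m=(abs(q[:,0]+1)<80)&(abs(q[:,1]+1.7)<80)&(np.hypot(q[:,0]+1,q[:,1]+1.7)>48)&(q[:,2]<-43)&(q[:,2]>-60)
    q=q[m]
    for it in range(6):
      A=np.c_[q[:,:2],np.ones(len(q))];a=np.linalg.lstsq(A,q[:,2],rcond=None)[0];r=q[:,2]-A@a;q=q[abs(r)<max(1.5,2*r.std())]
    pl.append(a);print(n,k,len(q),r.std().round(2),a.round(4))
  df=pl[1]-pl[0];print(n,'drop at screws 0-3',[(df@[x,y,1]).round(2) for x,y in((-65,65),(65,65),(65,-65),(-65,-65))])
"
```

```text
scene 0 930 0.87 [-1.5000e-03 -9.0000e-03 -4.9165e+01]
scene 5 1099 0.94 [-3.60000e-03 -1.00000e-02 -5.29341e+01]
scene drop at screws 0-3 [np.float64(-3.7), np.float64(-3.98), np.float64(-3.84), np.float64(-3.56)]
top 0 2220 1.17 [-2.40000e-03 -7.60000e-03 -4.97838e+01]
top 5 2137 1.22 [-2.20000e-03 -7.10000e-03 -5.36374e+01]
top drop at screws 0-3 [np.float64(-3.84), np.float64(-3.81), np.float64(-3.87), np.float64(-3.9)]
```

```bash
python3 -c "
from h import *
print(env.job_done()); rep()"
```

```text
the job is handed in; nothing more can be done
None
the job is handed in; nothing more can be done
```

The hatch is closed: all four screws are home and hand-tight, and the job was handed in at about 39 s of the 72 s allowed.

- **First round:** I turned the screws in the order 0, 2, 1, 3. Each went about 45° (measured 44.9–45.1°).
- **Second round:** I used the same order and turned in small steps until each screw stopped dead. Before the stop they ran at about 0.25–0.4 N m.

| Screw | Torque at the stop (N m) | Total turn (rad) |
|---|---|---|
| 0 | 0.64 | 1.92 |
| 2 | 0.67 | 1.56 |
| 1 | 0.73 | 1.71 |
| 3 | 0.65 | 1.46 |

- **Cover:** plane fits from both cameras show it 3.6–4.0 mm lower at every corner, and level to about 0.4 mm. The expected drop was 3.5 mm. A rougher spot check near screw 1 read only 2.4 mm; I put that down to depth noise.
- **Clutches and bystanders:** no torque reading came near 1 N m, so I don't expect any clutch to have slipped, but I did not measure slip directly. The bowl and jar look unmoved. The arm partly hid the wooden rib in the last top view, but nothing went near it. The gripper was clear of everything at hand-in.
- **Disagreements:** in the first grasps of screws 0 and 2 the axis was about 2 mm off from the camera estimate. That gave sideways forces of 24 N and 14 N, and I corrected for it on every later grasp. In the first grasp of screw 0 the last joint came within 0.01 rad of its limit.

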